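Fit the drilled burnisher rack and fill it

ROBOT

A 6-joint arm with a two-finger parallel gripper is mounted at the origin on the work surface. World frame = base frame: x ahead of the robot, y to its left, z up, the work surface at z = 0. Lengths are in m, angles in rad, forces in N, time in s.
With the tool pointing down it reaches from about 0.35 to 0.875 m from the base axis. Payload 15.5 kg.
Tool frame: the origin (TCP) lies midway between the tips of the shut fingers; the grasp point (between the pads) lies 19 mm behind it; z points along the fingers, y is the line along which they close (so a half turn about z gives the same grasp; the last joint's range is limited). The gripper opens to 85 mm and grips with 20 to 120 N. Pads are 22 mm wide; open, the fingers measure 114 mm over their backs; the gripper's body (76 mm by 85 mm) begins 54 mm behind the grasp point. The pads swing forward as they close: fully open they stand 13 mm farther back than shut.
Start: joints at [1.185, 0.494, 1.345, -0, 1.302, -0.096], TCP at [0.179, 0.599, 0.231] pointing down, gripper open.
Joint ranges: [-2.91, 2.91], [-0.82, 2.16], [0.22, 2.67], [-1.22, 4.37], [0.12, 2.79], [-3.08, 3.08]. Speed limits (rad/s): [1.89, 1.89, 2.57, 3.01, 3.01, 3.01].

INTERFACE

Orientations are given as a unit quaternion [x, y, z, w].
In Python, from rig import r gives the robot as it stands. The module is installed in compiled form; this text tells all that it offers.
- The arm moves only by the shell command python3 -m crank 'ROWS'. ROWS is text: rows parted by semicolons, each of 5 numbers parted by spaces: the shift along the tool's x, y, z as a fraction of full scale, then the turn about the tool's z as a fraction of full scale, then the opening, from 0 (shut) to 1 (fully open). A call has 1 to 12 rows; each row shifts and turns the commanded pose from where the row before left it, along the tool's axes as they then stand; what a row does not reach is not made up. Full scale, the value 1, is 0.03 m for a shift and 4 degrees for a turn. A row lasts 1/12 s, in which the tool goes at most 41.7 mm and 7.16 degrees, less where a joint would pass 70% of its speed; a pose out of reach is approached as far as the arm can. A call with a number of a shift or a turn outside -1 to 1 is refused whole. A call with a gripper value outside its range is refused whole. The fingers move at their own pace and stop on an object; the grip force is fixed at half the most. Time passes only in rows, so rows that do not move let the fingers close. It gives the time, the measured TCP pose, the force, the opening and the grip force at its end, in the units of the state.
- r.get_state(): the state, without advancing time (a new reading comes with each control period).
- r.read_camera(name): name is "scene" or "top"; returns a dict with "frame" (420x560x3 uint8, red, green, blue), "depth" (420x560 float32, m along the optical axis (not along the pixel's ray), 0 where there is no reading), "fx", "fy", "cx", "cy" (pixels), "R" (3x3) and "t" (3): a world point X has camera coordinates R X + t. Camera axes: x right, y down, z forward; pixel columns grow to the right and rows downward; lengths in m; the calibration is good to about 2 mm. A picture is of the moment at which its call begins.
- r.close_job(): hands the job in; it is judged then, once.
The state is a dict: "t": time; "joint_positions": joint angles; "joint_velocities": joint speeds; "effort": joint torques, N m; "eef_pos": TCP position; "ee_rot": TCP orientation; "force": force on the tool from outside, world axes, zero at the start; "ft_torque": the same for the moment, N m; "grip_width": finger opening in m; "gripper_force": force on a finger pad.
Only numpy, scipy, OpenCV 4.12 (cv2) and the standard library are available. Lean on these libraries where they do the work, as an engineer would, in place of code of your own. Each camera call takes 0.05 s, during which the arm holds its last target. There are 200 camera calls.

TASK

The wooden tool rack plate has just been drilled: slide the bench vise's jaw open by its red lug, lift the plate out and set it upright and centred in the groove of the aluminium holder, all the way down, and let go of it. Then lay every burnisher on the bench into the rack from the ledge side: rod through a hole of the plate (any hole, one tool each), handle lying on the ledge and pushed in until its front is up against the plate. Slide the empty vise closed, and leave the tin, the flux bottle and the jar standing where they are.

Things in the scene. Friction and masses are not known exactly. Their poses are not given: they have to be found in the camera images.
- vise_jaw (a joint): Sliding jaw of the low green bench vise. 0 = just touching the 22 mm thick rack plate (at the start); grows to 0.045 m as the jaw slides open (away from the fixed jaw); -0.020 = closed, jaw faces 2 to 3 mm apart. Slides with about 5 N of friction and stays where it is left.
- vise_lug (a point): On the axis of the sliding jaw's red upright lug (18 x 18 mm, 45 mm tall), 15 mm below its top; lug top 70 mm above the bench, the low tongue under it 27 mm. x points from the lug towards the jaws: the jaw opens along -x, closes along +x; y runs along the jaws. The sliding jaw (30 mm thick) starts 22 mm from here along x; open space beside the lug along y.
- vise_bed (a point): Middle of the vise's bed between the jaws, where the rack plate stands at the start, 15 mm above the bench; same axes as vise_lug. Jaws are 110 mm wide (y), their tops 38 mm above the bench.
- rack_center (a point): Centre of the drilled light-wood rack plate, 22 mm thick (x), 270 mm long (y), 56 mm tall (z), 0.3 kg, symmetric. Four 14 mm round holes run right through along x at y = -96, -32, 32, 96 mm, half-way up (z = 0). At the start upright in the vise, upper 33 mm above the jaws; solid between the holes: grip it across its thickness at the middle of its top.
- holder_seat (a point): Where the plate's centre belongs in the fixed aluminium holder, 40 mm above the bench. x = the way the tools go in (ledge to back), y along the groove, z up. Groove 26 mm wide (x), 14 mm deep, 278 mm long between end stops, floor 28 mm below this point. Behind it a lip 26 mm above the bench and at each end (y = 119 to 143 mm either side) a back post 58 mm above the bench.
- holder_ledge (a point): Middle of the flat top of the holder's ledge, 26 mm above the bench, 100 mm deep (x) and 302 mm long (y), in front of the groove (63 mm along -x and 14 mm below holder_seat; same axes). A tool's handle lying on it has its rod exactly at the height of the holes.
- toolA_mid (a point): Centre of the handle of burnisher A (brass ferrule, 0.1 kg, may be absent): square wooden handle 80 x 28 x 28 mm lying on the bench, any side up, centre 14 mm up. x points to the rod's tip; the steel rod, 10 mm in diameter with tapered end, leaves the handle's front face (40 mm along x) and is 52 mm long. It balances on the handle, rod level.
- toolA_tip (a point): Tip of burnisher A's rod, on its axis, 92 mm along x from the handle's centre.
- toolB_mid (a point): Centre of the handle of burnisher B (copper ferrule, 0.1 kg, may be absent): square wooden handle 80 x 28 x 28 mm lying on the bench, any side up, centre 14 mm up. x points to the rod's tip; the steel rod, 10 mm in diameter with tapered end, leaves the handle's front face (40 mm along x) and is 52 mm long. It balances on the handle, rod level.
- toolB_tip (a point): Tip of burnisher B's rod, on its axis, 92 mm along x from the handle's centre.
- toolC_mid (a point): Centre of the handle of burnisher C (dark steel ferrule, 0.1 kg, may be absent): square wooden handle 80 x 28 x 28 mm lying on the bench, any side up, centre 14 mm up. x points to the rod's tip; the steel rod, 10 mm in diameter with tapered end, leaves the handle's front face (40 mm along x) and is 52 mm long. It balances on the handle, rod level.
- toolC_tip (a point): Tip of burnisher C's rod, on its axis, 92 mm along x from the handle's centre.
- toolD_mid (a point): Centre of the handle of burnisher D (brass ferrule, 0.1 kg, may be absent): square wooden handle 80 x 28 x 28 mm lying on the bench, any side up, centre 14 mm up. x points to the rod's tip; the steel rod, 10 mm in diameter with tapered end, leaves the handle's front face (40 mm along x) and is 52 mm long. It balances on the handle, rod level.
- toolD_tip (a point): Tip of burnisher D's rod, on its axis, 92 mm along x from the handle's centre.
- tin: Bystander: low round steel tin of green enamel, 60 mm across, 22 mm high, between the tools and the vise; origin at the centre of its underside.
- flux: Bystander: amber bottle 48 mm across, 110 mm high, right of the holder; origin at the centre of its underside.
- jar: Bystander: glass jar with dark lid, 56 mm across, 60 mm high, right of the holder; origin at the centre of its underside.

How it is judged:
By the outcome, as a careful person would: the job done as asked, in the order asked, and still so for the second after the job is handed in, with the robot touching nothing.
Of toolA, toolB, toolC, toolD only 3 to 4 are there at a start; the rules pass over those that are not, and their reading is None.
At some moment in a run one of toolA, toolB, toolC, toolD may be knocked a few centimetres aside while the robot is not near it.
It also fails if it takes over 208 s, if anything falls off the work surface, if the arm or the gripper's body presses on something with over 40 N, if the wrist force passes 120 N, or if a joint passes its speed limit or range.

## Working session

There is one attempt and no reset: what is moved stays moved. The work goes in short steps, Python scripts to look and compute and a shell command to move; the robot and the scene stay as the last step left them, time stands still between calls to the robot, and variables do not carry over. Pictures are saved under pics/ and viewed, at most 14 in all, crops included, and the job is handed in when it is done.

```bash
mkdir -p pics; cat > h.py <<'E'
import numpy as np, cv2
from rig import r
from scipy.spatial.transform import Rotation as Ro
def shot(n,f=None):
    c=r.read_camera(n)
    if f: cv2.imwrite('pics/'+f,c['frame'][:,:,::-1])
    return c
def ray(c,u,v,z):
    R=np.array(c['R']);t=np.array(c['t']);d=R.T@np.array([(u-c['cx'])/c['fx'],(v-c['cy'])/c['fy'],1]);o=-R.T@t
    return o+d*(z-o[2])/d[2]
def cloud(c):
    d=c['depth'];v,u=np.indices(d.shape)
    P=np.stack([(u-c['cx'])/c['fx']*d,(v-c['cy'])/c['fy']*d,d],-1)
    return (P-np.array(c['t']))@np.array(c['R'])
def proj(c,X):
    p=np.array(c['R'])@np.array(X)+np.array(c['t']);return p[0]/p[2]*c['fx']+c['cx'],p[1]/p[2]*c['fy']+c['cy']
E
python3 - <<'E'
from h import *
for n in('top','scene'):
    c=shot(n,n+'1.png');np.savez('/tmp/'+n,**c);R=np.array(c['R']);print(n,c['fx'],-R.T@np.array(c['t']),R.round(2).tolist())
s=r.get_state();print(s['t'],s['eef_pos'],s['ee_rot'],Ro.from_quat(s['ee_rot']).as_matrix().round(3),s['grip_width'])
E
```

```text
top 395.5036049262236 [ 0.49665539 -0.08330617  1.01732472] [[-0.01, -1.0, -0.02], [-1.0, 0.01, -0.02], [0.02, 0.01, -1.0]]
scene 478.3773901687132 [0.93816537 0.58392042 0.74627742] [[-0.86, 0.51, 0.01], [0.32, 0.56, -0.77], [-0.4, -0.65, -0.64]]
0.1 [0.17845139 0.59864767 0.23076168] [ 1.44349892e-01  9.89526557e-01 -5.35507250e-04 -1.25936543e-04] [[-0.958  0.286 -0.   ]
 [ 0.286  0.958 -0.001]
 [ 0.    -0.001 -1.   ]] 0.08580826872458731
```

View pics/top1.png

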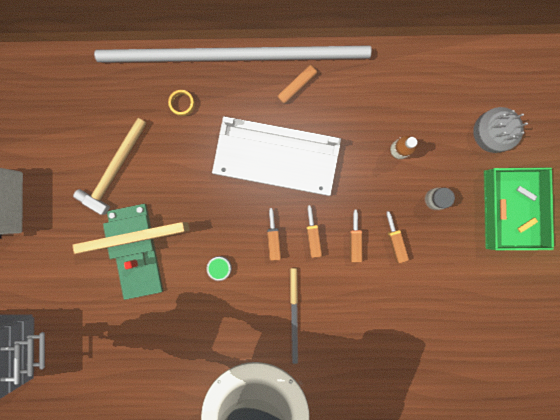

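View pics/scene1.png

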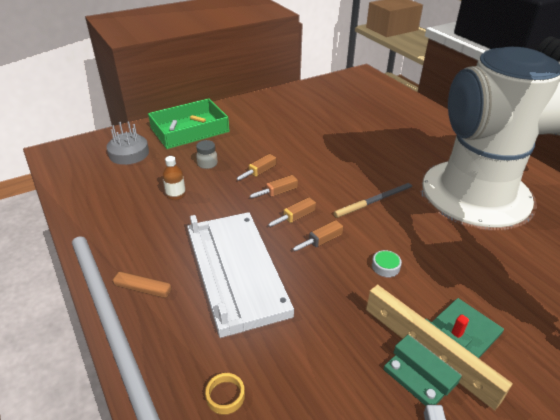

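The top view shows the plate in the vise at about (130,238) with the red lug at (129,265). The holder is at (277,156) with its back posts on the upper, far side. There are four tools: (274,245), (314,241), (356,246) and (399,247), rods pointing up (+x). The tin is at (218,268), the bottle at (404,148) and the jar at (440,198).

```bash
cat > m.py <<'E'
from h import *
def comps(m,amin):
    n,l,st,ce=cv2.connectedComponentsWithStats(m.astype(np.uint8));return [l==i for i in range(1,n) if st[i,4]>amin]
def fit(P):  # minAreaRect of xy points -> centre, size, angle of long axis
    (c,s,a)=cv2.minAreaRect((P*1000).astype(np.float32));
    if s[0]<s[1]: a+=90; s=s[::-1]
    return np.array(c)/1000,s,(a+90)%180-90
def pl(c,m,z):
    v,u=np.nonzero(m);return np.array([ray(c,a,b,z)[:2] for a,b in zip(u,v)])
def tools(c):
    hsv=cv2.cvtColor(c['frame'],cv2.COLOR_RGB2HSV);C=cloud(c);out=[]
    Z=C[...,2];v,u=np.indices(Z.shape)
    m=(Z>.018)&(Z<.05)&(hsv[...,1]>130)&(hsv[...,0]<15)&(hsv[...,2]>90)
    for k in comps(m,120):
        out.append((fit(pl(c,k,.028)),k.sum()))
    return out
E
python3 - <<'E'
from m import *
c=shot('top');C=cloud(c);Z=C[...,2];hsv=cv2.cvtColor(c['frame'],cv2.COLOR_RGB2HSV)
v,u=np.indices(Z.shape)
print('bench z',np.median(Z[200:300,450:480]))
m=(Z>.06)&(Z<.085)&(u>60)&(u<200)&(v>210)&(v<265)&(hsv[...,0]>12)&(hsv[...,0]<30)
for k in comps(m,100): print('plate',fit(pl(c,k,.071)),k.sum(),np.median(Z[k]))
m=((hsv[...,0]<5)|(hsv[...,0]>175))&(hsv[...,1]>200)&(hsv[...,2]>120)&(u>100)&(u<160)&(v>245)&(v<290)
for k in comps(m,8): print('lug',fit(pl(c,k&(Z>.05),.07)),k.sum(),np.median(Z[k]))
m=(u>200)&(u<350)&(v>105)&(v<205)&(Z>.017)&(Z<.035)&(hsv[...,1]<60)
for k in comps(m,500): print('ledge',fit(pl(c,k,.026)),k.sum(),np.median(Z[k]))
m=(u>200)&(u<350)&(v>105)&(v<205)&(Z>.05)
for k in comps(m,5): print('post',pl(c,k,.058).mean(0),k.sum(),np.median(Z[k]))
for t in tools(c): print('tool',t)
m=(hsv[...,0]>40)&(hsv[...,0]<80)&(hsv[...,1]>150)&(u>200)&(u<240)
for k in comps(m,30): print('tin',pl(c,k,.022).mean(0))
f=cv2.resize(c['frame'][190:310,60:220],None,fx=4,fy=4,interpolation=2);g=cv2.resize(c['frame'][195:275,255:420],None,fx=4,fy=4,interpolation=2)
im=np.zeros((600,660,3),np.uint8);im[:280]=cv2.resize(g,(660,320))[:280];im[280:600,:427]=cv2.resize(f,(427,320))
im[280:600,430:]=cv2.resize(c['frame'][110:200,205:350],(230,143)).repeat(1,0)[np.minimum(np.arange(320),142)]
cv2.imwrite('pics/c1.png',im[:,:,::-1])
E
```

```text
bench z -0.0006587010176468471
plate (array([0.45867468, 0.29559177]), (271.7174377441406, 22.161283493041992), -78.90938377380371) 1036 0.07081986806369683
ledge (array([ 0.66050879, -0.06028714]), (301.5198974609375, 146.55923461914062), 78.6875) 5733 0.025561112650204314
post [0.74335    0.05541689] 55 0.05764583703554953
post [ 0.69239786 -0.19979647] 54 0.05730145418837661
tool ((array([ 0.84173199, -0.11420109]), (117.6103286743164, 25.96421241760254), -47.1103401184082), np.int64(414))
tool ((array([ 0.44033133, -0.15378064]), (70.44426727294922, 27.492374420166016), 7.5991902351379395), np.int64(305))
tool ((array([ 0.43391196, -0.05290579]), (71.31207275390625, 27.862010955810547), 5.915951728820801), np.int64(312))
tool ((array([ 0.43250729, -0.25812628]), (77.1651840209961, 27.33482551574707), -0.6856842041015625), np.int64(357))
tool ((array([ 0.42553748, -0.36425336]), (70.07395935058594, 29.697385787963867), 15.821945190429688), np.int64(331))
```

View pics/c1.png

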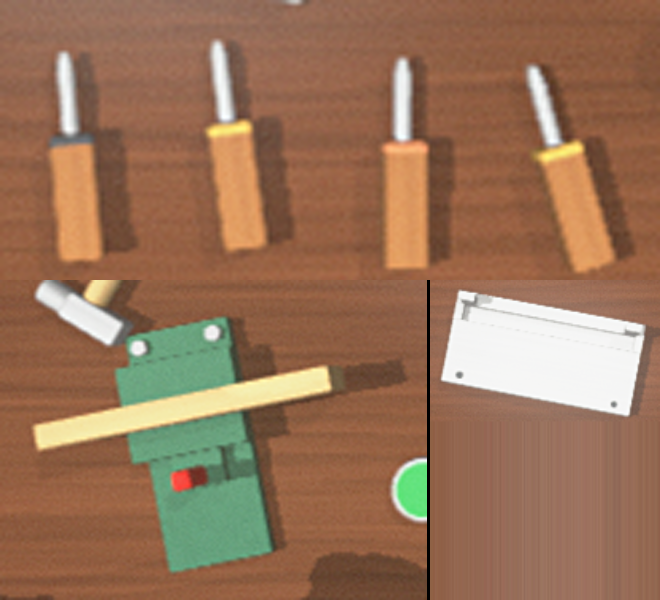

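```bash
cat > go.py <<'E'
from h import *
def go(x,y,z,ang=None):
    """ang: wanted world angle (deg) of tool y, mod 180. Prints shift in current tool frame in units of 30mm, then turn units of 4deg"""
    s=r.get_state();M=Ro.from_quat(s['ee_rot']).as_matrix();p=np.array(s['eef_pos'])
    d=M.T@(np.array([x,y,z])-p)/.03
    a=np.degrees(np.arctan2(M[1,1],M[0,1])); 
    t=0 if ang is None else -((ang-a+90)%180-90)
    print('units shift',d.round(2),'turn',round(t/4,2),'| afterturn',(Ro.from_euler('z',-t,degrees=True).as_matrix()@d).round(2),'| ang',a.round(2),'tilt',M[2,:2].round(4),'pos',p.round(4),'w',round(s['grip_width'],4),'j6',round(s['joint_positions'][5],2),'F',np.round(s['force'],1),'t',round(s['t'],1))
E
python3 - <<'E'
from m import *; from go import go
c=shot('top');C=cloud(c);Z=C[...,2];f=c['frame'].astype(int)
v,u=np.indices(Z.shape)
m=(f[...,0]>120)&(f[...,1]<50)&(u>100)&(u<160)&(v>250)&(v<280)
P=C[m];print(m.sum(),P[P[:,2]>.05].mean(0), P[:,2].min(),P[:,2].max());k=m&(Z>.06);q=pl(c,k,.07);print(q.mean(0),q.min(0),q.max(0))
go(.397,.283,.15,101.1)
E
```

```text
<stdin>:5: RuntimeWarning: Mean of empty slice.
  ret = um.true_divide(
Traceback (most recent call last):
ValueError: zero-size array to reduction operation minimum which has no identity
```

```bash
python3 - <<'E'
from m import *; from go import go
c=shot('top');C=cloud(c);Z=C[...,2];f=c['frame'].astype(int)
v,u=np.indices(Z.shape)
print(f[265,125:136].tolist())
m=(f[...,0]>1.8*f[...,1])&(f[...,0]>1.8*f[...,2])&(u>118)&(u<142)&(v>256)&(v<275)
print(m.sum());k=m&(Z>.055);q=pl(c,k,.07);print(k.sum(),q.mean(0),q.min(0),q.max(0),np.median(Z[k]))
go(.397,.283,.15,101.1)
E
```

```text
[[253, 79, 64], [248, 82, 75], [246, 78, 68], [246, 76, 67], [247, 75, 66], [240, 69, 55], [179, 59, 48], [114, 49, 41], [115, 56, 42], [115, 45, 40], [115, 44, 31]]
80
62 [0.39360655 0.29493958] [0.38491538 0.28274117] [0.40169554 0.30449938] 0.06891360375241534
units shift [-9.99 -8.01  2.7 ] turn -6.93 | afterturn [ -5.12 -11.73   2.7 ] | ang 73.4 tilt [ 0.     -0.0006] pos [0.1785 0.5988 0.231 ] w 0.085 j6 -0.1 F [0.3 0.1 0.6] t 0.2
```

```bash
python3 - <<'E'
from m import *; from go import go
c=shot('top');f=c['frame'].astype(int)
v,u=np.indices(f.shape[:2])
m=(f[...,0]>1.8*f[...,1])&(f[...,0]>200)&(u>118)&(u<142)&(v>256)&(v<275)
q=pl(c,m,.07);print(m.sum(),q.mean(0),q.min(0),q.max(0))
E
python3 -m crank '-.85 -.7 0 -.6 1;-.85 -.7 0 -.6 1;-.85 -.7 0 -.6 1;-.85 -.7 0 -.6 1;-.85 -.7 0 -.6 1;-.85 -.7 0 -.6 1;-.85 -.7 0 -.6 1;-.85 -.7 0 -.6 1;-.85 -.7 0 -.6 1;-.85 -.7 0 -.6 1;0 0 0 -.4 1;0 0 0 -.5 1'
python3 -c "
from go import go;go(.397,.292,.15,101.1)"
```

```text
41 [0.39247615 0.29924084] [0.38492949 0.29239624] [0.39934353 0.30691222]
t: 1.3
eef_pos: [0.4109, 0.3647, 0.2312]
ee_rot: [-0.095, 0.995, -0.0, 0.0]
force: [-0.2, -0.1, -0.9]
grip_width: 0.0854
gripper_force: 0.0
units shift [ 0.91 -2.29  2.71] turn -0.05 | afterturn [ 0.92 -2.29  2.71] | ang 100.91 tilt [-0.0002 -0.0001] pos [0.4109 0.3647 0.2312] w 0.0854 j6 -1.14 F [-0.2 -0.1 -0.9] t 1.3
```

```bash
python3 -c "
from go import go;go(.393,.299,.037,101.1)"
```

```text
units shift [ 1.   -2.04  6.47] turn -0.05 | afterturn [ 1.01 -2.03  6.47] | ang 100.91 tilt [-0.0002 -0.0001] pos [0.4109 0.3647 0.2312] w 0.0854 j6 -1.14 F [-0.2 -0.1 -0.9] t 1.3
```

```bash
python3 -m crank '.5 -1 0 -.05 1;.5 -1 0 0 1;0 0 1 0 1;0 0 1 0 1;0 0 1 0 1;0 0 1 0 1;0 0 1 0 1;0 0 1 0 1;0 0 .47 0 1;0 0 0 0 1;0 0 0 0 1'
python3 - <<'E'
from go import *
c=shot('top','lug.png');cc=shot('scene');im=np.hstack([cv2.resize(c['frame'][190:310,60:220],(400,300)),cv2.resize(cc['frame'][270:420,360:560],(400,300))]);cv2.imwrite('pics/lug.png',im[:,:,::-1])
go(.393,.299,.037,101.1)
E
```

```text
t: 2.22
eef_pos: [0.3912, 0.3011, 0.037]
ee_rot: [-0.098, 0.995, -0.0, -0.001]
force: [0.4, 0.1, 0.7]
grip_width: 0.0855
gripper_force: 0.0
units shift [-0.01 -0.09  0.04] turn 0.02 | afterturn [-0.01 -0.09  0.04] | ang 101.19 tilt [-0.0015  0.0005] pos [0.3921 0.3016 0.0383] w 0.0854 j6 -1.23 F [-0.6  0.5  0.7] t 2.3
```

View pics/lug.png

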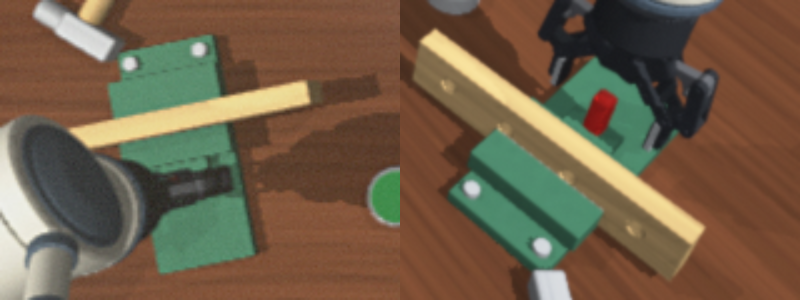

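The gripper straddles the red lug, which is at about (600,112) in the right half, and nothing is touching. Next I close on it and pull the jaw open.

```bash
python3 -m crank '0 -.1 0 0 0;0 0 0 0 0;0 0 0 0 0;0 0 0 0 0;0 0 0 0 0;0 0 0 0 0;0 0 0 0 0;0 0 0 0 0'
python3 -m crank '.2 0 0 0 0;.2 0 0 0 0;.2 0 0 0 0;.2 0 0 0 0;.2 0 0 0 0;.2 0 0 0 0;.15 0 0 0 0;0 0 0 0 0;0 0 0 0 0;0 0 0 0 0'
```

```text
t: 2.98
eef_pos: [0.3925, 0.2994, 0.0376]
ee_rot: [-0.097, 0.995, 0.001, 0.001]
force: [-3.2, 10.4, 7.4]
grip_width: 0.0177
gripper_force: 59.3
t: 3.82
eef_pos: [0.3528, 0.2916, 0.0376]
ee_rot: [-0.097, 0.995, 0.001, 0.001]
force: [-4.6, 11.4, 7.3]
grip_width: 0.0175
gripper_force: 60.4
```

```bash
python3 -m crank '0 0 0 0 1;0 0 0 0 1;0 0 0 0 1;0 0 0 0 1;0 0 -1 0 1;0 0 -1 0 1;0 0 -1 0 1;0 0 -1 0 1;.8 0 -.5 0 1;.8 0 0 0 1;.8 0 0 0 1;0 0 0 0 1'
cat >> m.py <<'E'
def plate(c,z=.071,win=(0,559,0,419),tol=.012):
    C=cloud(c);Z=C[...,2];hsv=cv2.cvtColor(c['frame'],cv2.COLOR_RGB2HSV);v,u=np.indices(Z.shape)
    m=(abs(Z-z)<tol)&(u>win[0])&(u<win[1])&(v>win[2])&(v<win[3])&(hsv[...,0]>12)&(hsv[...,0]<32)&(hsv[...,1]>50)&(hsv[...,2]>120)
    return [(fit(pl(c,k,z)),int(k.sum())) for k in comps(m,100)]
E
python3 - <<'E'
from m import *; from go import go
c=shot('top','p2.png');print(plate(c))
go(.4587,.2956,.043,11.1)
E
```

```text
t: 4.82
eef_pos: [0.2776, 0.2747, 0.1721]
ee_rot: [-0.098, 0.995, -0.001, -0.001]
force: [0.2, -0.5, -0.1]
grip_width: 0.0851
gripper_force: 0.0
[((array([ 0.67137903, -0.36645654]), (44.026344299316406, 35.27032470703125), 25.51630401611328), 135), ((array([0.4585264, 0.2962738]), (270.3244323730469, 22.209218978881836), -78.92150020599365), 1036)]
units shift [-5.98 -0.51  4.3 ] turn -22.46 | afterturn [ 0.5  -5.99  4.3 ] | ang 101.25 tilt [ 0.0011 -0.0005] pos [0.2797 0.2757 0.1723] w 0.0854 j6 -1.14 F [ 0.   0.6 -1. ] t 4.9
```

View pics/p2.png

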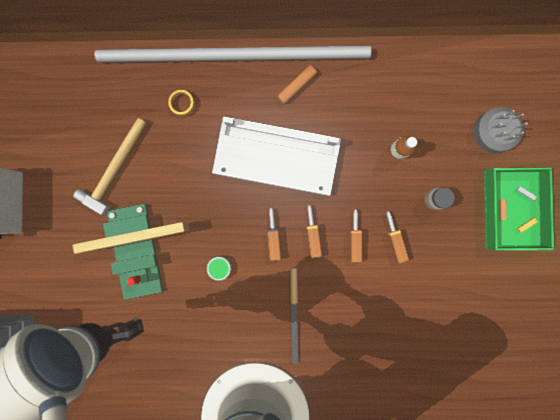

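```bash
python3 -m crank '-1 -.09 0 0 1;-1 -.09 0 0 1;-1 -.09 0 0 1;-1 -.08 0 0 1;-1 -.08 0 0 1;-.98 -.08 0 0 1;0 0 0 1 1;0 0 0 1 1;0 0 0 1 1;0 0 0 1 1;0 0 0 1 1;0 0 0 1 1'
python3 -m crank '0 0 0 1 1;0 0 0 1 1;0 0 0 1 1;0 0 0 1 1;0 0 0 1 1;0 0 0 1 1;0 0 0 1 1;0 0 0 1 1;0 0 0 1 1;0 0 0 1 1;0 0 0 1 1;0 0 0 1 1'
python3 -m crank '0 0 0 1 1;0 0 0 1 1;0 0 0 1 1;0 0 0 1 1;0 0 0 .55 1;0 0 0 0 1'
python3 -c "
from go import go;go(.4586,.296,.043,11.1)"
```

```text
t: 5.87
eef_pos: [0.4614, 0.2962, 0.1718]
ee_rot: [0.113, 0.994, -0.0, -0.0]
force: [0.6, -0.5, 0.4]
grip_width: 0.0851
gripper_force: 0.0
t: 6.87
eef_pos: [0.4614, 0.2962, 0.1718]
ee_rot: [0.508, 0.862, -0.0, -0.0]
force: [-0.6, 0.4, -0.2]
grip_width: 0.0851
gripper_force: 0.0
t: 7.37
eef_pos: [0.4614, 0.2962, 0.1719]
ee_rot: [0.637, 0.771, -0.0, 0.0]
force: [0.2, 0.9, 0.3]
grip_width: 0.0856
gripper_force: 0.0
units shift [ 0.01 -0.09  4.3 ] turn -0.06 | afterturn [ 0.01 -0.09  4.3 ] | ang 10.86 tilt [-0.0001 -0.0001] pos [0.4614 0.2962 0.1719] w 0.0856 j6 0.27 F [0.2 0.9 0.3] t 7.4
```

```bash
python3 -m crank '0 -.09 1 -.06 1;0 0 1 0 1;0 0 1 0 1;0 0 1 0 1;0 0 .3 0 1;0 0 0 0 1;0 0 0 0 0;0 0 0 0 0;0 0 0 0 0;0 0 0 0 0;0 0 0 0 0;0 0 0 0 0'
python3 -m crank '0 0 0 0 0;0 0 -.3 0 0;0 0 -.3 0 0;0 0 -.5 0 0;0 0 -.8 0 0;0 0 -.8 0 0;0 0 -.8 0 0;0 0 -.8 0 0;0 0 0 0 0'
python3 - <<'E'
from m import *; from go import go
c=shot('top');print(plate(c,.071+.129,tol=.03))
s=shot('scene','p3.png')
go(.6994,-.0681,.18,-11.3)
E
```

```text
t: 8.37
eef_pos: [0.4585, 0.296, 0.0442]
ee_rot: [0.634, 0.773, 0.001, 0.0]
force: [-0.0, -1.7, 11.5]
grip_width: 0.0212
gripper_force: 59.3
t: 9.12
eef_pos: [0.4597, 0.2967, 0.1771]
ee_rot: [0.634, 0.773, 0.003, 0.001]
force: [1.1, 0.7, -3.0]
grip_width: 0.0211
gripper_force: 59.8
[((array([0.47084708, 0.23792166]), (146.75674438476562, 22.808849334716797), -78.57133674621582), 753)]
units shift [-13.47   5.52  -0.22] turn 5.64 | afterturn [-10.32  10.26  -0.22] | ang 11.24 tilt [0.0005 0.0019] pos [0.4582 0.2959 0.1732] w 0.0212 j6 0.27 F [-0.6 -0.4 -4.8] t 9.2
```

View pics/p3.png

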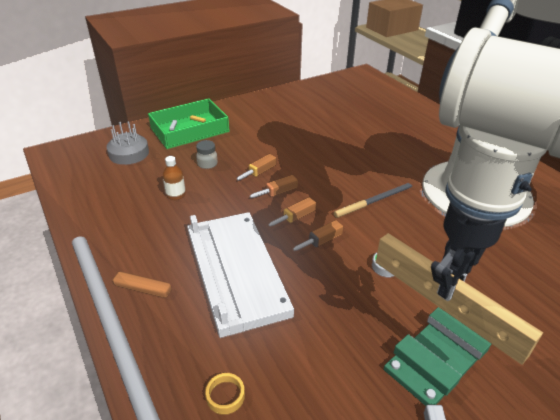

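```bash
python3 -m crank '-1 .41 0 0 0;-1 .41 0 0 0;-1 .41 0 0 0;-1 .41 0 0 0;-1 .41 0 0 0;-1 .41 0 0 0;-1 .41 0 0 0;-1 .41 0 0 0;-1 .41 0 0 0;-1 .41 0 0 0;-1 .41 0 0 0;-1 .41 0 0 0'
python3 -m crank '-1 .41 0 0 0;-.47 .19 0 0 0;0 0 0 1 0;0 0 0 1 0;0 0 0 1 0;0 0 0 1 0;0 0 0 1 0;0 0 0 .64 0;0 0 0 0 0;0 0 0 0 0'
python3 - <<'E'
from m import *; from go import go
c=dict(np.load('/tmp/top.npz'));C=cloud(c);Z=C[...,2]
seat=np.array([.6994,-.0681]);a=np.radians(-11.3);ex=np.array([np.cos(a),np.sin(a)]);ey=np.array([-ex[1],ex[0]])
L=(C[...,:2]-seat);lx=L@ex;ly=L@ey
for y0 in(-90,-40,40,90):
    m=(abs(ly*1000-y0)<15)
    print(y0,[(x,round(float(np.median(Z[m&(abs(lx*1000-x)<1.5)])*1000),1)) for x in range(-22,40,3)])
for y0 in(1,-1):
    print(y0,[(y,round(float(np.median(Z[(abs(lx)<.008)&(abs(y0*ly*1000-y)<1.5)])*1000),1)) for y in range(120,156,3)])
ct=shot('top');print(plate(ct,.2,tol=.03));s=shot('scene')
hs=cv2.cvtColor(s['frame'],cv2.COLOR_RGB2HSV);cv2.imwrite('pics/p4.png',s['frame'][:,:,::-1])
go(.6994,-.0681,.08,-11.3)
E
```

```text
t: 10.22
eef_pos: [0.6726, -0.0299, 0.1704]
ee_rot: [0.635, 0.773, -0.001, -0.001]
force: [0.5, 0.9, -3.4]
grip_width: 0.0212
gripper_force: 59.6
t: 11.05
eef_pos: [0.6985, -0.0682, 0.1708]
ee_rot: [0.773, 0.635, -0.001, -0.001]
force: [-0.3, 0.8, -4.4]
grip_width: 0.0213
gripper_force: 59.6
-90 [(-22, 25.3), (-19, 25.7), (-16, 25.4), (-13, 24.9), (-10, 12.1), (-7, 11.8), (-4, 11.7), (-1, 11.5), (2, 10.9), (5, 12.3), (8, 11.5), (11, 11.4), (14, 18.1), (17, 25.5), (20, 25.8), (23, 25.6), (26, 25.3), (29, 25.8), (32, 25.2), (35, nan), (38, nan)]
-40 [(-22, 26.5), (-19, 26.8), (-16, 25.7), (-13, 24.8), (-10, 11.9), (-7, 12.4), (-4, 11.4), (-1, 11.9), (2, 11.6), (5, 11.0), (8, 11.8), (11, 12.4), (14, 19.2), (17, 24.0), (20, 25.3), (23, 25.1), (26, 26.1), (29, 26.4), (32, 25.2), (35, 25.5), (38, 0.7)]
40 [(-22, 26.6), (-19, 25.5), (-16, 26.0), (-13, 26.1), (-10, 11.5), (-7, 13.0), (-4, 11.2), (-1, 11.2), (2, 11.7), (5, 10.9), (8, 11.1), (11, 12.1), (14, 19.0), (17, 25.6), (20, 26.4), (23, 25.6), (26, 26.1), (29, 25.6), (32, 25.4), (35, 24.5), (38, 2.1)]
90 [(-22, 25.2), (-19, 26.1), (-16,
[... 241 characters left out ...]
3, 12.5), (126, 12.0), (129, 11.4), (132, 11.7), (135, 10.8), (138, 15.6), (141, 26.5), (144, 25.8), (147, 26.2), (150, 24.9), (153, nan)]
-1 [(120, 11.8), (123, 12.7), (126, 11.5), (129, 12.4), (132, 11.2), (135, 11.6), (138, 12.5), (141, 24.7), (144, 25.3), (147, 25.5), (150, 26.8), (153, 0.2)]
[((array([7.09170776e-01, 4.54566956e-04]), (94.10375213623047, 28.071470260620117), 78.9804458618164), 451), ((array([ 0.6914151 , -0.09930034]), (31.363924026489258, 23.7354679107666), 78.00372314453125), 139), ((array([ 0.67407825, -0.17571703]), (46.13838195800781, 27.74968719482422), 78.9817123413086), 289)]
units shift [0.01 0.02 3.05] turn 0.02 | afterturn [0.01 0.02 3.05] | ang -11.23 tilt [-0.     -0.0013] pos [ 0.6988 -0.0682  0.1714] w 0.0211 j6 0.01 F [ 0.2 -0.4 -4.1] t 11.2
  return _methods._mean(a, axis=axis, dtype=dtype,
  ret = ret.dtype.type(ret / rcount)
```

View pics/p4.png

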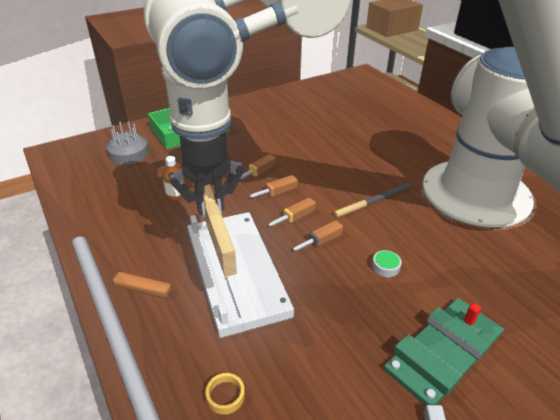

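```bash
python3 - <<'E'
from m import *; from go import go
s=r.get_state();p=np.array(s['eef_pos']);a=np.radians(-11.3);ex=np.array([np.cos(a),np.sin(a)]);ey=np.array([-ex[1],ex[0]])
for n in('top','scene'):
    c=shot(n);C=cloud(c);L=C[...,:2]-p[:2];lx=L@ex*1000;ly=L@ey*1000;Z=C[...,2]
    m=(abs(Z-(p[2]+.027))<.006)&(abs(lx)<13)
    for lo,hi in((90,160),(-160,-90)):
        k=m&(ly>lo)&(ly<hi); 
        if k.sum()>5: print(n,k.sum(),ly[k].min(),ly[k].max(),np.percentile(ly[k],[2,98]),lx[k].mean(),np.median(Z[k])-p[2])
go(.7002,-.0685,.075,-11.3)
E
```

```text
top 144 90.01726175348686 117.26524021759376 [ 90.79916733 116.23983453] 0.1676206192165163 0.02633374098376101
top 235 -133.33844224357654 -90.02847570837172 [-132.68258949  -90.86276085] 0.18326510506310956 0.026258252979966756
scene 302 90.1020547423532 138.1681105458723 [ 91.13405136 137.13507211] -0.45669999690502816 0.02706543545418852
units shift [0.   0.04 3.23] turn 0.01 | afterturn [0.   0.04 3.23] | ang -11.26 tilt [-0.     -0.0006] pos [ 0.699  -0.0683  0.1718] w 0.0211 j6 0.01 F [ 0.4 -0.5 -4.4] t 11.2
```

```bash
python3 -m crank '-.07 .04 1 0 0;0 0 1 0 0;0 0 1 0 0;0 0 .5 0 0;0 0 .2 0 0;0 0 0 0 0;0 0 0 0 0;0 0 .1 0 0;0 0 .1 0 0;0 0 0 0 0'
python3 - <<'E'
from m import *; from go import go
s=r.get_state();print(s['ft_torque'])
go(.6997,-.0705,.041,-11.3)
E
```

```text
t: 12.08
eef_pos: [0.7002, -0.0706, 0.0556]
ee_rot: [0.773, 0.634, 0.0, 0.0]
force: [-0.5, -0.3, -3.9]
grip_width: 0.0214
gripper_force: 59.6
[ 0.01549665 -0.00581059 -0.00442029]
units shift [-0.   -0.02  0.49] turn -0.0 | afterturn [-0.   -0.02  0.49] | ang -11.32 tilt [0.    0.001] pos [ 0.7002 -0.0706  0.0556] w 0.0214 j6 0.01 F [-0.5 -0.3 -3.9] t 12.1
```

```bash
python3 -m crank '0 0 .1 0 0;0 0 .1 0 0;0 0 .1 0 0;0 0 0 0 0'
python3 -m crank '0 0 .1 0 0;0 0 .07 0 0;0 0 0 0 0;0 0 0 0 0'
```

```text
t: 12.42
eef_pos: [0.6996, -0.0705, 0.0455]
ee_rot: [0.773, 0.634, -0.0, -0.0]
force: [-0.1, -0.3, -4.1]
grip_width: 0.0209
gripper_force: 59.7
t: 12.75
eef_pos: [0.7001, -0.0706, 0.0412]
ee_rot: [0.773, 0.634, 0.0, 0.0]
force: [-0.7, 0.6, 0.5]
grip_width: 0.0207
gripper_force: 60.3
```

```bash
python3 -m crank '0 0 .04 0 0;0 0 0 0 0;0 0 0 0 .4;0 0 0 0 .4;0 0 0 0 .7;0 0 0 0 .7;0 0 0 0 1;0 0 0 0 1;0 0 -.5 0 1;0 0 -1 0 1;0 0 -1 0 1;0 0 -1 0 1'
python3 -m crank '0 -1 0 0 1;0 -1 0 0 1;0 -1 0 0 1;0 -1 0 0 1;0 -1 0 0 1;0 -1 0 0 1;0 0 0 0 1'
python3 - <<'E'
from m import *; from go import go
c=shot('top','p5.png');s=shot('scene')
C=cloud(c);Z=C[...,2]
print(plate(c,.068,tol=.012))
seat=np.array([.7002,-.0683]);a=np.radians(-11.3);ex=np.array([np.cos(a),np.sin(a)]);ey=np.array([-ex[1],ex[0]])
L=(C[...,:2]-seat);lx=L@ex*1000;ly=L@ey*1000
m=(abs(lx)<16)&(abs(ly)<155)&(Z>.06);print(m.sum(),lx[m].min(),lx[m].max(),ly[m].min(),ly[m].max(),np.median(Z[m]),[np.median(Z[m&(abs(ly-q)<20)]) for q in(-110,110)])
for t in tools(c): print(t)
cv2.imwrite('pics/p5.png',np.hstack([cv2.resize(c['frame'][100:280,200:420],None,fx=1.8,fy=1.8),cv2.resize(s['frame'][150:350,180:400],(396,324))])[:,:,::-1])
go(.4,0,.3,95)
E
```

```text
t: 13.75
eef_pos: [0.6996, -0.0705, 0.1458]
ee_rot: [0.773, 0.634, -0.0, -0.0]
force: [0.2, -0.4, 0.1]
grip_width: 0.0853
gripper_force: 0.0
t: 14.33
eef_pos: [0.5177, -0.034, 0.1446]
ee_rot: [0.773, 0.634, -0.002, -0.002]
force: [0.5, 0.0, 0.0]
grip_width: 0.0854
gripper_force: 0.0
[((array([ 0.6997804 , -0.06915817]), (269.4853515625, 24.347793579101562), 78.53524017333984), 1060), ((array([ 0.6714873 , -0.36665646]), (43.83103942871094, 33.9370002746582), 27.252376556396484), 119)]
1075 -10.579670687666066 15.477276047608406 -135.6282734617571 136.90480111682623 0.06742225571569753 [np.float64(0.06706299215087584), np.float64(0.06752262159993155)]
((array([ 0.84141046, -0.11450529]), (117.51282501220703, 26.545835494995117), -46.921875), np.int64(447))
((array([ 0.43958273, -0.15370187]), (68.2918472290039, 27.13825035095215), 7.599145889282227), np.int64(255))
((array([ 0.43250729, -0.25812628]), (77.1651840209961, 27.33482551574707), -0.6856842041015625), np.int64(367))
((array([ 0.4258493 , -0.36478128]), (70.37933349609375, 28.512615203857422), 15.867422103881836), np.int64(322))
units shift [ 0.34 -4.25 -5.16] turn 18.42 | afterturn [-3.98 -1.52 -5.16] | ang -11.32 tilt [-0.      0.0002] pos [ 0.523  -0.0351  0.1453] w 0.0853 j6 0.02 F [ 0.8 -0.2  0.1] t 14.4
```

View pics/p5.png

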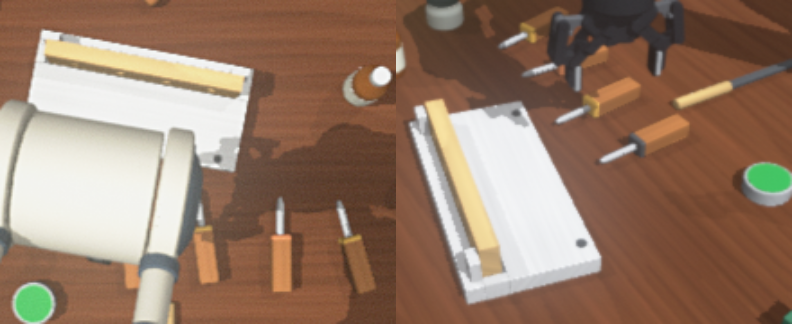

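```bash
python3 -m crank '0 0 0 1 1;0 0 0 1 1;0 0 0 1 1;0 0 0 1 1;0 0 0 1 1;0 0 0 1 1;0 0 0 1 1;0 0 0 1 1;0 0 0 1 1;0 0 0 1 1;0 0 0 1 1;0 0 0 1 1'
python3 -m crank '0 0 0 1 1;0 0 0 1 1;0 0 0 1 1;0 0 0 1 1;0 0 0 1 1;0 0 0 1 1;0 0 0 .2 1;0 0 0 0 1'
python3 - <<'E'
from m import *; from go import go
c=shot('top')
for t in tools(c): print(t)
go(.437,-.0525,.005,95.9)
E
```

```text
t: 15.43
eef_pos: [0.5249, -0.0356, 0.1449]
ee_rot: [0.965, 0.263, 0.001, 0.0]
force: [-0.3, -0.3, 0.8]
grip_width: 0.0855
gripper_force: 0.0
t: 16.1
eef_pos: [0.5244, -0.0355, 0.1449]
ee_rot: [0.999, 0.052, 0.0, 0.0]
force: [-0.4, -0.3, 0.4]
grip_width: 0.0854
gripper_force: 0.0
((array([ 0.84157831, -0.11426189]), (114.61064910888672, 25.968114852905273), -46.921875), np.int64(430))
((array([ 0.44024127, -0.15326535]), (70.41022491455078, 26.423967361450195), 7.559286117553711), np.int64(287))
((array([ 0.43250153, -0.25811874]), (77.15355682373047, 27.319917678833008), -0.6856842041015625), np.int64(361))
((array([ 0.42591064, -0.36501331]), (70.37761688232422, 28.03158950805664), 15.821949005126953), np.int64(316))
((array([ 0.41953784, -0.05054131]), (42.85967254638672, 19.450613021850586), 4.807905673980713), np.int64(121))
units shift [-2.95  0.26  4.66] turn 0.02 | afterturn [-2.95  0.27  4.66] | ang -84.01 tilt [0.0004 0.0002] pos [ 0.5242 -0.0354  0.1448] w 0.0853 j6 1.29 F [-0.8  0.6 -0.3] t 16.1
```

```bash
python3 -m crank '-1 .09 0 0 1;-1 .09 0 0 1;-.95 .08 0 0 1;0 0 1 0 1;0 0 1 0 1;0 0 1 0 1;0 0 1 0 1;0 0 .6 0 1;0 0 0 0 1;0 0 0 0 0;0 0 0 0 0;0 0 0 0 0'
python3 -m crank '0 0 0 0 0;0 0 0 0 0;0 0 0 0 0;0 0 -.3 0 0;0 0 -.6 0 0;0 0 -1 0 0;0 0 0 0 0'
cat > hole.py <<'E'
from go import go
from h import *
P=np.array([.6998,-.0690]);a=np.radians(-11.4);ex=np.array([np.cos(a),np.sin(a)]);ey=np.array([-ex[1],ex[0]])
def pre(y,d,z): q=P+ey*y/1000-ex*d/1000;go(q[0],q[1],z,78.6)
E
python3 -c "
from hole import *;pre(96,120,.035)"
```

```text
t: 17.15
eef_pos: [0.4371, -0.0523, 0.0081]
ee_rot: [0.999, 0.052, 0.001, 0.0]
force: [-0.5, -0.4, -0.3]
grip_width: 0.0512
gripper_force: 0.0
t: 17.73
eef_pos: [0.4377, -0.0524, 0.0679]
ee_rot: [0.999, 0.051, 0.002, 0.001]
force: [0.9, -0.7, -1.1]
grip_width: 0.0267
gripper_force: 60.7
units shift [ 5.76 -2.8   1.12] turn 4.32 | afterturn [ 4.67 -4.38  1.12] | ang -84.11 tilt [0.0044 0.0017] pos [ 0.4377 -0.0524  0.0679] w 0.0267 j6 1.21 F [ 0.9 -0.7 -1.1] t 17.7
```

```bash
python3 -m crank '.96 -.467 0 0 0;.96 -.467 0 0 0;.96 -.467 0 0 0;.96 -.467 0 0 0;.96 -.467 0 0 0;.96 -.467 0 0 0;0 0 0 1 0;0 0 0 1 0;0 0 0 1 0;0 0 0 1 0;0 0 0 .32 0;0 0 0 0 0'
python3 -m crank '0 0 .5 0 0;0 0 .4 0 0;0 0 0 0 0;0 0 0 0 0'
python3 - <<'E'
from hole import *
pre(96,120,.034)
c=shot('scene');t=shot('top')
C=cloud(t);L=C[...,:2]-P;lx=L@ex*1000;ly=L@ey*1000
m=(abs(ly-96)<25)&(lx>-60)&(lx<-20)&(C[...,2]>.032)&(C[...,2]<.05);print(m.sum(),np.median(ly[m]),lx[m].max() if m.any() else 0,np.median(C[...,2][m]))
cv2.imwrite('pics/p6.png',np.hstack([cv2.resize(c['frame'][200:340,170:350],(540,420)),cv2.resize(t['frame'][105:245,195:275],(240,420))])[:,:,::-1])
E
```

```text
t: 18.73
eef_pos: [0.5994, 0.0493, 0.0641]
ee_rot: [0.995, -0.099, 0.0, 0.0]
force: [0.3, -0.1, -1.3]
grip_width: 0.0271
gripper_force: 60.6
t: 19.07
eef_pos: [0.5988, 0.0492, 0.0363]
ee_rot: [0.995, -0.099, -0.001, 0.0]
force: [-0.5, 0.0, -1.4]
grip_width: 0.0265
gripper_force: 60.7
units shift [ 0.08 -0.    0.08] turn 0.01 | afterturn [ 0.08 -0.    0.08] | ang -101.35 tilt [-0.0018  0.0003] pos [0.5988 0.0492 0.0363] w 0.0265 j6 1.75 F [-0.5  0.  -1.4] t 19.1
0 nan 0 nan
  return _methods._mean(a, axis=axis, dtype=dtype,
  ret = ret.dtype.type(ret / rcount)
```

View pics/p6.png

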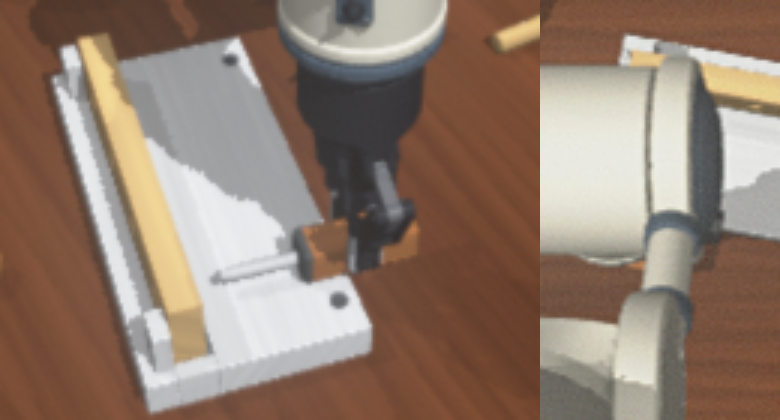

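```bash
python3 -m crank '.08 0 .07 0 0;0 0 .03 0 0;0 0 0 0 0;0 0 0 0 0'
cat >> hole.py <<'E'
def rod(y0,lo=-80,hi=-20):
    c=shot('scene');C=cloud(c);L=C[...,:2]-P;lx=L@ex*1000;ly=L@ey*1000;Z=C[...,2]*1000
    m=(abs(ly-y0)<22)&(lx>lo)&(lx<hi)&(Z>34)&(Z<52)
    for a in range(lo,hi,10):
        k=m&(lx>=a)&(lx<a+10)
        if k.sum()>3: print('rod lx',a,'n',k.sum(),'ly mid',((ly[k].min()+ly[k].max())/2-y0).round(1),'med',(np.median(ly[k])-y0).round(1),'ztop',np.percentile(Z[k],95).round(1))
    if m.any(): print('tip lx',lx[m].max())
E
python3 -c "
from hole import *;pre(96,120,.033);rod(96)"
```

```text
t: 19.5
eef_pos: [0.6022, 0.0487, 0.0342]
ee_rot: [0.995, -0.099, 0.0, -0.0]
force: [1.4, -0.6, -0.6]
grip_width: 0.0267
gripper_force: 60.9
units shift [-0.04  0.    0.04] turn 0.0 | afterturn [-0.04  0.    0.04] | ang -101.4 tilt [ 0.0008 -0.0001] pos [0.6022 0.0487 0.0342] w 0.0267 j6 1.75 F [ 1.4 -0.6 -0.6] t 19.5
rod lx -80 n 35 ly mid 0.3 med 2.4 ztop 48.8
rod lx -70 n 25 ly mid 0.8 med 1.9 ztop 46.5
rod lx -60 n 27 ly mid 0.6 med 2.3 ztop 45.5
rod lx -50 n 27 ly mid 0.0 med 2.7 ztop 46.0
rod lx -40 n 24 ly mid 0.8 med 0.9 ztop 46.3
rod lx -30 n 4 ly mid -0.3 med -1.1 ztop 42.9
tip lx -28.1745655058789
```

```bash
python3 -m crank '.3 0 .02 0 0;.3 0 0 0 0;.3 0 0 0 0;.3 0 0 0 0;.3 0 0 0 0;.3 0 0 0 0;0 0 0 0 0;0 0 0 0 0'
python3 -c "
from hole import *;pre(96,51,.033)"
```

```text
t: 20.22
eef_pos: [0.6554, 0.038, 0.0341]
ee_rot: [0.995, -0.099, 0.001, -0.0]
force: [-0.8, -0.3, 9.4]
grip_width: 0.0272
gripper_force: 62.2
units shift [0.46 0.   0.04] turn -0.0 | afterturn [0.46 0.   0.04] | ang -101.4 tilt [ 0.0011 -0.0002] pos [0.6554 0.038  0.0341] w 0.0272 j6 1.74 F [-0.8 -0.3  9.4] t 20.2
```

```bash
python3 -m crank '.15 0 -.02 0 0;.15 0 0 0 0;.08 0 0 0 0;0 0 0 0 0;0 0 0 0 0'
python3 -m crank '.05 0 0 0 0;0 0 0 0 0;.04 0 0 0 0;0 0 0 0 0;0 0 0 0 0'
python3 -c "
from hole import *;pre(96,51,.033)"
```

```text
t: 20.63
eef_pos: [0.6662, 0.0358, 0.0342]
ee_rot: [0.995, -0.099, 0.0, 0.0]
force: [-2.1, -0.2, 6.8]
grip_width: 0.0266
gripper_force: 61.7
t: 21.05
eef_pos: [0.6681, 0.0354, 0.0341]
ee_rot: [0.995, -0.099, -0.001, -0.0]
force: [-5.6, 1.4, 9.3]
grip_width: 0.0268
gripper_force: 62.0
units shift [0.02 0.   0.04] turn 0.0 | afterturn [0.02 0.   0.04] | ang -101.4 tilt [-0.0012  0.0001] pos [0.6681 0.0354 0.0341] w 0.0268 j6 1.73 F [-5.6  1.4  9.3] t 21.1
```

```bash
python3 -m crank '.05 0 0 0 0;0 0 0 0 0;0 0 0 0 0'
python3 -m crank '.05 0 0 0 0;0 0 0 0 0;0 0 0 0 0'
```

```text
t: 21.3
eef_pos: [0.6695, 0.0352, 0.0341]
ee_rot: [0.995, -0.099, -0.001, -0.0]
force: [-6.9, 1.3, 10.0]
grip_width: 0.0267
gripper_force: 62.1
t: 21.55
eef_pos: [0.67, 0.0351, 0.0341]
ee_rot: [0.995, -0.099, -0.002, -0.0]
force: [-12.7, 2.9, 15.9]
grip_width: 0.0268
gripper_force: 62.7
```

```bash
python3 -m crank '0 0 0 0 .55;0 0 0 0 .55;0 0 0 0 .55;0 0 0 0 .55;0 0 -1 0 .55;0 0 -1 0 .55;0 0 -1 0 .55;-1 .5 0 0 1;-1 .5 0 0 1;-1 .5 0 0 1;-1 .5 0 0 1;0 0 0 0 1'
cat >> hole.py <<'E'
def plt(t):
    C=cloud(t);L=C[...,:2]-P;lx=L@ex*1000;ly=L@ey*1000;Z=C[...,2]
    m=(abs(lx)<16)&(abs(ly)<155)&(Z>.06)&(Z<.08);print('plate n',m.sum(),'x',np.percentile(lx[m],[1,50,99]).round(1),'y',ly[m].min().round(1),ly[m].max().round(1),'z',np.median(Z[m]).round(4))
E
python3 - <<'E'
from hole import *; from m import tools
t=shot('top');c=shot('scene');plt(t)
for q in tools(t): print(q)
cv2.imwrite('pics/p7.png',np.hstack([cv2.resize(c['frame'][200:340,170:350],(540,420)),cv2.resize(t['frame'][105:245,195:275],(240,420))])[:,:,::-1])
go(.445,-.153,.006,97.5)
E
```

```text
t: 22.55
eef_pos: [0.5356, -0.001, 0.1235]
ee_rot: [0.995, -0.1, -0.003, 0.0]
force: [1.6, 0.7, 0.8]
grip_width: 0.0854
gripper_force: 0.0
plate n 1074 x [-9.7  1.  12.6] y -135.1 134.9 z 0.0674
((array([ 0.84202643, -0.11493472]), (116.17695617675781, 26.28995704650879), -46.84211730957031), np.int64(432))
((array([ 0.44031445, -0.15378288]), (70.41024017333984, 27.492374420166016), 7.599190711975098), np.int64(304))
((array([ 0.43250739, -0.2581188 ]), (77.1651840209961, 27.319915771484375), -0.6856842041015625), np.int64(364))
((array([ 0.42584698, -0.3647886 ]), (70.37761688232422, 28.498701095581055), 15.821945190429688), np.int64(317))
units shift [-2.14  5.61  3.94] turn -4.74 | afterturn [-3.85  4.61  3.94] | ang -101.45 tilt [ 0.0001 -0.    ] pos [ 0.5415 -0.0007  0.1242] w 0.0853 j6 1.66 F [ 0.6 -0.5  0.6] t 22.6
```

View pics/p7.png

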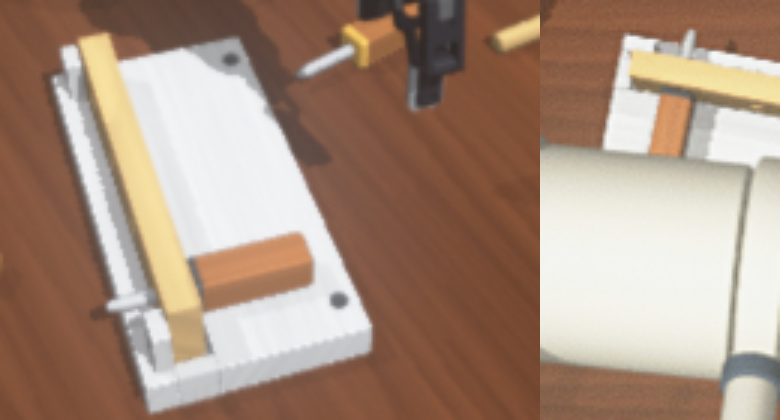

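```bash
python3 -m crank '-.36 .935 0 0 1;-.36 .935 0 0 1;-.36 .935 0 0 1;-.36 .935 0 0 1;-.36 .935 0 0 1;-.34 .935 0 0 1;0 0 0 -1 1;0 0 0 -1 1;0 0 0 -1 1;0 0 0 -1 1;0 0 0 -.74 1;0 0 0 0 1'
python3 -c "
from hole import *;go(.4443,-.1535,.007,97.6)"
```

```text
t: 23.65
eef_pos: [0.4473, -0.1532, 0.1239]
ee_rot: [0.998, 0.067, 0.001, 0.0]
force: [-0.2, 0.6, 0.2]
grip_width: 0.0853
gripper_force: 0.0
units shift [-0.11 -0.    3.9 ] turn 0.03 | afterturn [-0.11 -0.    3.9 ] | ang -82.27 tilt [0.0012 0.0007] pos [ 0.4473 -0.1532  0.1239] w 0.0853 j6 0.98 F [-0.2  0.6  0.2] t 23.6
```

```bash
python3 -m crank '-.1 0 1 0 1;0 0 1 0 1;0 0 1 0 1;0 0 .9 0 1;0 0 0 0 1;0 0 0 0 0;0 0 0 0 0;0 0 0 0 0;0 0 0 0 0;0 0 0 0 0;0 0 0 0 0;0 0 0 0 0'
python3 -m crank '0 0 -.3 0 0;0 0 -.7 0 0;0 0 -1 0 0;0 0 0 0 0'
python3 -c "
from hole import *;pre(32,120,.035)"
```

```text
t: 24.65
eef_pos: [0.4436, -0.1534, 0.0082]
ee_rot: [0.998, 0.066, 0.001, 0.001]
force: [-1.6, 1.0, 18.9]
grip_width: 0.0269
gripper_force: 58.4
t: 24.98
eef_pos: [0.4445, -0.1538, 0.0712]
ee_rot: [0.998, 0.066, 0.002, 0.001]
force: [2.4, -0.9, -1.4]
grip_width: 0.0269
gripper_force: 60.4
units shift [ 5.37 -4.    1.22] turn 4.74 | afterturn [ 3.78 -5.52  1.22] | ang -82.45 tilt [0.0045 0.003 ] pos [ 0.4445 -0.1538  0.0712] w 0.0269 j6 0.98 F [ 2.4 -0.9 -1.4] t 25.0
```

```bash
python3 -m crank '.895 -.667 0 0 0;.895 -.667 0 0 0;.895 -.667 0 0 0;.895 -.667 0 0 0;.895 -.667 0 0 0;.895 -.665 0 0 0;0 0 0 1 0;0 0 0 1 0;0 0 0 1 0;0 0 0 1 0;0 0 0 .74 0;0 0 0 0 0'
python3 -m crank '0 0 .5 0 0;0 0 .5 0 0;0 0 .15 0 0;0 0 0 0 0;0 0 0 0 0'
python3 -c "
from hole import *;pre(32,120,.034);rod(32)"
```

```text
t: 25.98
eef_pos: [0.5867, -0.0129, 0.0672]
ee_rot: [0.995, -0.101, 0.0, 0.0]
force: [0.8, -0.2, -0.9]
grip_width: 0.0268
gripper_force: 60.3
t: 26.4
eef_pos: [0.5865, -0.0128, 0.0329]
ee_rot: [0.995, -0.098, -0.0, -0.0]
force: [-1.7, 2.0, 5.4]
grip_width: 0.0266
gripper_force: 63.3
units shift [ 0.07  0.02 -0.04] turn 0.03 | afterturn [ 0.07  0.02 -0.04] | ang -101.3 tilt [-0.0003 -0.0001] pos [ 0.5865 -0.0128  0.0329] w 0.0266 j6 1.64 F [-1.7  2.   5.4] t 26.4
rod lx -80 n 24 ly mid 2.6 med 2.8 ztop 47.9
rod lx -70 n 25 ly mid 1.7 med 3.2 ztop 47.0
rod lx -60 n 22 ly mid 1.1 med 3.4 ztop 47.6
rod lx -50 n 25 ly mid 2.6 med 3.8 ztop 47.9
rod lx -40 n 15 ly mid 2.8 med 2.6 ztop 46.6
tip lx -32.152316815297446
```

```bash
python3 -m crank '.07 .05 -.02 .03 0;.3 0 0 0 0;0 0 0 0 0;0 0 0 0 0'
python3 -c "
from hole import *;pre(32,110,.034);rod(32)"
```

```text
t: 26.78
eef_pos: [0.5987, -0.017, 0.0332]
ee_rot: [0.995, -0.1, 0.001, 0.0]
force: [3.0, -0.6, 2.4]
grip_width: 0.0262
gripper_force: 63.1
units shift [-0.02 -0.03 -0.03] turn -0.03 | afterturn [-0.02 -0.03 -0.03] | ang -101.51 tilt [ 0.002  -0.0001] pos [ 0.5987 -0.017   0.0332] w 0.0262 j6 1.64 F [ 3.  -0.6  2.4] t 26.8
rod lx -80 n 46 ly mid 2.4 med 11.1 ztop 51.7
rod lx -70 n 23 ly mid 0.8 med 0.7 ztop 47.4
rod lx -60 n 24 ly mid -0.6 med 1.5 ztop 47.5
rod lx -50 n 23 ly mid 0.1 med 1.1 ztop 48.4
rod lx -40 n 25 ly mid -0.0 med 2.0 ztop 48.7
rod lx -30 n 18 ly mid 0.2 med 0.4 ztop 47.3
tip lx -20.677495781611853
```

```bash
python3 -m crank '.15 0 0 0 0;0 0 .05 0 0;0 0 .03 0 0;0 0 0 0 0;0 0 0 0 0'
python3 -c "
from hole import *;rod(32);pre(32,105,.034)"
```

```text
t: 27.25
eef_pos: [0.6005, -0.0172, 0.033]
ee_rot: [0.995, -0.1, -0.001, -0.0]
force: [-19.8, 3.5, 53.3]
grip_width: 0.0265
gripper_force: 70.0
rod lx -80 n 29 ly mid 11.2 med 12.2 ztop 51.7
rod lx -70 n 35 ly mid 2.2 med 2.2 ztop 50.2
rod lx -60 n 24 ly mid -0.1 med 1.5 ztop 46.6
rod lx -50 n 24 ly mid -0.7 med 1.6 ztop 47.3
rod lx -40 n 25 ly mid -0.5 med 0.6 ztop 47.1
rod lx -30 n 22 ly mid -0.7 med 1.0 ztop 46.0
tip lx -20.143229621397843
units shift [ 0.09 -0.03 -0.03] turn -0.03 | afterturn [ 0.09 -0.03 -0.03] | ang -101.5 tilt [-0.0014  0.0002] pos [ 0.6004 -0.0173  0.033 ] w 0.0269 j6 1.64 F [-20.4   2.5  54.1] t 27.3
```

```bash
python3 -m crank '0 0 -.06 0 0;0 0 0 0 0;0 0 0 0 0'
python3 -m crank '0 0 -.03 0 0;0 0 0 0 0;0 0 0 0 0'
python3 -c "
from hole import *;rod(32);pre(32,105,.034)"
```

```text
t: 27.55
eef_pos: [0.6014, -0.0174, 0.0331]
ee_rot: [0.995, -0.1, -0.0, -0.0]
force: [-6.1, 0.9, 21.4]
grip_width: 0.0265
gripper_force: 65.8
t: 27.8
eef_pos: [0.6016, -0.0174, 0.0333]
ee_rot: [0.995, -0.1, -0.0, -0.0]
force: [-2.8, 1.0, 5.9]
grip_width: 0.0267
gripper_force: 63.6
rod lx -80 n 32 ly mid 12.4 med 12.6 ztop 51.4
rod lx -70 n 45 ly mid 0.2 med 3.0 ztop 50.6
rod lx -60 n 24 ly mid 0.1 med 1.7 ztop 46.8
rod lx -50 n 23 ly mid 1.1 med 2.5 ztop 47.8
rod lx -40 n 25 ly mid 0.6 med 0.9 ztop 48.4
rod lx -30 n 23 ly mid 0.8 med 0.5 ztop 47.5
tip lx -20.70726187970979
units shift [ 0.05 -0.03 -0.02] turn -0.03 | afterturn [ 0.05 -0.03 -0.02] | ang -101.52 tilt [-0.0003  0.    ] pos [ 0.6016 -0.0175  0.0333] w 0.0267 j6 1.64 F [-1.9 -0.1  5.2] t 27.9
```

```bash
python3 -m crank '.15 -.01 0 0 0;.15 0 0 0 0;0 0 0 0 0;0 0 0 0 0'
python3 -c "
from hole import *;rod(32);pre(32,100,.034)"
```

```text
t: 28.18
eef_pos: [0.6098, -0.0188, 0.0333]
ee_rot: [0.995, -0.1, -0.001, -0.0]
force: [-6.3, 2.0, 12.1]
grip_width: 0.0262
gripper_force: 64.6
rod lx -80 n 35 ly mid 9.3 med 12.6 ztop 51.6
rod lx -70 n 33 ly mid 8.3 med 12.7 ztop 51.5
rod lx -60 n 33 ly mid 3.5 med 2.3 ztop 49.7
rod lx -50 n 25 ly mid 0.9 med 1.9 ztop 47.6
rod lx -40 n 24 ly mid 0.2 med 1.5 ztop 47.7
rod lx -30 n 23 ly mid 0.9 med 0.9 ztop 47.6
tip lx -20.700261768450968
units shift [-0.06 -0.02 -0.02] turn -0.03 | afterturn [-0.06 -0.02 -0.02] | ang -101.52 tilt [-0.0019  0.0001] pos [ 0.6098 -0.0188  0.0333] w 0.0271 j6 1.64 F [-6.7  0.8 12.6] t 28.2
```

```bash
python3 -m crank '.2 0 -.03 0 0;.2 0 0 0 0;.2 0 0 0 0;0 0 0 0 0'
python3 -m crank '.2 0 0 0 0;.2 0 0 0 0;.2 0 0 0 0;0 0 0 0 0'
python3 -c "
from hole import *;pre(32,51,.034)"
```

```text
t: 28.57
eef_pos: [0.6295, -0.0229, 0.0339]
ee_rot: [0.995, -0.1, 0.0, 0.0]
force: [1.8, -1.0, -1.4]
grip_width: 0.0266
gripper_force: 62.4
t: 28.9
eef_pos: [0.6473, -0.0265, 0.034]
ee_rot: [0.995, -0.1, 0.0, 0.0]
force: [-0.4, 1.7, -2.9]
grip_width: 0.0265
gripper_force: 62.3
units shift [ 0.3  -0.02  0.  ] turn -0.03 | afterturn [ 0.3  -0.02  0.  ] | ang -101.53 tilt [ 0.001  -0.0001] pos [ 0.6473 -0.0265  0.034 ] w 0.0265 j6 1.64 F [-0.4  1.7 -2.9] t 28.9
```

```bash
python3 -m crank '.15 0 .01 0 0;.15 0 0 0 0;.08 0 0 0 0;0 0 0 0 0;0 0 0 0 0'
python3 -m crank '.06 0 0 0 0;0 0 0 0 0;0 0 0 0 0'
python3 -m crank '.05 0 0 0 0;0 0 0 0 0;0 0 0 0 0'
```

```text
t: 29.32
eef_pos: [0.6573, -0.0285, 0.0339]
ee_rot: [0.995, -0.1, 0.0, 0.0]
force: [-1.7, 0.2, 0.8]
grip_width: 0.0265
gripper_force: 63.0
t: 29.57
eef_pos: [0.6574, -0.0285, 0.0338]
ee_rot: [0.995, -0.1, -0.001, -0.0]
force: [-11.0, 3.1, 8.0]
grip_width: 0.0265
gripper_force: 64.0
t: 29.82
eef_pos: [0.6574, -0.0286, 0.0338]
ee_rot: [0.995, -0.1, -0.003, -0.0]
force: [-17.9, 2.7, 14.6]
grip_width: 0.0266
gripper_force: 64.9
```

```bash
python3 -m crank '0 0 0 0 .5;0 0 0 0 .5;0 0 0 0 .5;0 0 0 0 .5;0 0 -1 0 .5;0 0 -1 0 .5;0 0 -1 0 .5;-1 .5 0 0 1;-1 .5 0 0 1;-1 .5 0 0 1;-1 .5 0 0 1;0 0 0 0 1'
python3 - <<'E'
from hole import *; from m import tools
t=shot('top');plt(t)
for q in tools(t): print(q)
go(.434,-.258,.009,89.5)
E
```

```text
t: 30.82
eef_pos: [0.5248, -0.0644, 0.1237]
ee_rot: [0.995, -0.101, -0.002, -0.0]
force: [0.4, 1.2, 0.2]
grip_width: 0.0853
gripper_force: 0.0
plate n 1084 x [-9.   1.5 13.2] y -135.5 134.2 z 0.0675
((array([ 0.84165985, -0.11424062]), (114.40313720703125, 26.88859748840332), -45.3760871887207), np.int64(439))
((array([ 0.43250159, -0.25811627]), (77.15354919433594, 27.314918518066406), -0.6856842041015625), np.int64(357))
((array([ 0.42585211, -0.3647912 ]), (70.37933349609375, 28.533143997192383), 15.86744213104248), np.int64(319))
units shift [-1.77  6.95  3.84] turn -2.77 | afterturn [-3.07  6.48  3.84] | ang -101.6 tilt [-0.0017  0.0001] pos [ 0.5281 -0.0644  0.1241] w 0.0854 j6 1.54 F [ 1.4  0.5 -0.1] t 30.9
```

```bash
python3 -m crank '-.25 .99 0 0 1;-.25 .99 0 0 1;-.25 .99 0 0 1;-.25 .99 0 0 1;-.25 .99 0 0 1;-.25 .99 0 0 1;-.27 .99 0 0 1;0 0 0 -1 1;0 0 0 -1 1;0 0 0 -.77 1;0 0 0 0 1;0 0 0 0 1'
python3 -c "
from hole import *;go(.434,-.258,.009,89.4)"
```

```text
t: 31.87
eef_pos: [0.438, -0.2574, 0.124]
ee_rot: [1.0, -0.005, 0.0, 0.0]
force: [0.5, -0.1, 0.8]
grip_width: 0.0855
gripper_force: 0.0
units shift [-0.14  0.02  3.83] turn 0.02 | afterturn [-0.14  0.02  3.83] | ang -90.54 tilt [0.0008 0.0006] pos [ 0.438  -0.2574  0.124 ] w 0.0855 j6 0.93 F [ 0.5 -0.1  0.8] t 31.9
```

```bash
python3 -m crank '-.12 .02 1 0 1;0 0 1 0 1;0 0 1 0 1;0 0 .8 0 1;0 0 0 0 1;0 0 0 0 0;0 0 0 0 0;0 0 0 0 0;0 0 0 0 0;0 0 0 0 0;0 0 0 0 0;0 0 0 0 0'
python3 -m crank '0 0 -.3 0 0;0 0 -.7 0 0;0 0 -1 0 0;0 0 0 0 0'
python3 -c "
from hole import *;pre(-32,118,.036)"
```

```text
t: 32.87
eef_pos: [0.4342, -0.258, 0.0112]
ee_rot: [1.0, -0.004, 0.001, 0.001]
force: [-1.7, 0.2, 17.3]
grip_width: 0.0268
gripper_force: 58.8
t: 33.2
eef_pos: [0.4352, -0.2588, 0.0744]
ee_rot: [1.0, -0.004, 0.002, 0.002]
force: [2.3, -0.8, -1.4]
grip_width: 0.0266
gripper_force: 60.5
units shift [ 4.7  -6.1   1.28] turn 2.74 | afterturn [ 3.45 -6.88  1.28] | ang -90.44 tilt [0.0046 0.0035] pos [ 0.4352 -0.2588  0.0744] w 0.0266 j6 0.92 F [ 2.3 -0.8 -1.4] t 33.2
```

```bash
python3 -m crank '.67 -.87 0 0 0;.67 -.87 0 0 0;.67 -.87 0 0 0;.67 -.87 0 0 0;.67 -.87 0 0 0;.67 -.87 0 0 0;.68 -.88 0 0 0;0 0 0 1 0;0 0 0 1 0;0 0 0 .74 0;0 0 0 0 0;0 0 0 0 0'
python3 -m crank '0 0 .5 0 0;0 0 .5 0 0;0 0 .15 0 0;0 0 0 0 0;0 0 0 0 0'
python3 -c "
from hole import *;pre(-32,118,.038);rod(-32)"
```

```text
t: 34.2
eef_pos: [0.576, -0.0757, 0.0702]
ee_rot: [0.995, -0.098, 0.0, 0.0]
force: [-0.3, -0.4, -2.2]
grip_width: 0.0264
gripper_force: 60.4
t: 34.62
eef_pos: [0.576, -0.0758, 0.0358]
ee_rot: [0.995, -0.099, 0.0, -0.0]
force: [0.1, 2.5, 3.5]
grip_width: 0.0262
gripper_force: 63.5
units shift [ 0.07  0.03 -0.07] turn 0.02 | afterturn [ 0.07  0.03 -0.07] | ang -101.32 tilt [ 0.0002 -0.0002] pos [ 0.576  -0.0758  0.0358] w 0.0262 j6 1.53 F [0.1 2.5 3.5] t 34.6
rod lx -80 n 21 ly mid 2.7 med 3.7 ztop 47.0
rod lx -70 n 22 ly mid 3.7 med 3.6 ztop 48.4
rod lx -60 n 19 ly mid 1.8 med 3.1 ztop 48.3
rod lx -50 n 23 ly mid 3.5 med 3.7 ztop 47.8
rod lx -40 n 13 ly mid 2.4 med 2.4 ztop 46.7
tip lx -32.79425625715786
```

```bash
python3 -m crank '.07 .07 -.04 .03 0;.3 0 0 0 0;0 0 0 0 0;0 0 0 0 0'
python3 -c "
from hole import *;pre(-32,110,.037);rod(-32)"
```

```text
t: 35.0
eef_pos: [0.5872, -0.0803, 0.0366]
ee_rot: [0.995, -0.1, 0.0, 0.0]
force: [-0.5, -0.3, -1.7]
grip_width: 0.0266
gripper_force: 63.1
units shift [-0.06 -0.05 -0.01] turn -0.03 | afterturn [-0.06 -0.05 -0.01] | ang -101.52 tilt [0.0007 0.0001] pos [ 0.5872 -0.0803  0.0366] w 0.0266 j6 1.54 F [-0.5 -0.3 -1.7] t 35.0
rod lx -80 n 44 ly mid 2.1 med 8.9 ztop 50.8
rod lx -70 n 22 ly mid 0.8 med 0.4 ztop 47.1
rod lx -60 n 21 ly mid -0.1 med 0.7 ztop 49.1
rod lx -50 n 21 ly mid -0.8 med 1.0 ztop 47.3
rod lx -40 n 23 ly mid 0.2 med 0.8 ztop 48.5
rod lx -30 n 16 ly mid -2.2 med 0.3 ztop 46.8
tip lx -20.898692562034054
```

```bash
python3 -m crank '.15 -.02 .02 0 0;.15 0 0 0 0;.15 0 0 0 0;0 0 0 0 0;0 0 0 0 0'
python3 -c "
from hole import *;pre(-32,95,.037);rod(-32)"
```

```text
t: 35.47
eef_pos: [0.6001, -0.0821, 0.0362]
ee_rot: [0.995, -0.1, 0.0, -0.0]
force: [-0.0, -0.2, 4.9]
grip_width: 0.0268
gripper_force: 63.9
units shift [ 0.   -0.02 -0.03] turn -0.03 | afterturn [ 0.   -0.02 -0.03] | ang -101.52 tilt [ 0.0002 -0.    ] pos [ 0.6001 -0.0821  0.0362] w 0.0268 j6 1.54 F [-0.  -0.2  4.9] t 35.5
rod lx -80 n 30 ly mid 3.6 med 13.5 ztop 51.4
rod lx -70 n 40 ly mid 1.2 med 11.2 ztop 51.1
rod lx -60 n 23 ly mid 3.8 med 1.8 ztop 46.9
rod lx -50 n 21 ly mid 1.4 med 1.8 ztop 46.8
rod lx -40 n 22 ly mid -0.7 med 1.4 ztop 47.7
rod lx -30 n 21 ly mid 0.7 med 2.0 ztop 47.6
tip lx -20.326711527315656
```

Tip is in the hole; I keep pushing.

```bash
python3 -m crank '.2 0 -.02 0 0;.2 0 0 0 0;.2 0 0 0 0;0 0 0 0 0'
python3 -m crank '.2 0 0 0 0;.2 0 0 0 0;.2 0 0 0 0;0 0 0 0 0'
python3 -c "
from hole import *;pre(-32,51,.037)"
```

```text
t: 35.85
eef_pos: [0.6192, -0.0861, 0.0366]
ee_rot: [0.995, -0.1, 0.001, 0.0]
force: [1.1, -1.1, 1.3]
grip_width: 0.0264
gripper_force: 63.3
t: 36.18
eef_pos: [0.6367, -0.0897, 0.0367]
ee_rot: [0.995, -0.1, 0.001, 0.0]
force: [1.1, -0.7, 1.1]
grip_width: 0.0267
gripper_force: 63.4
units shift [ 0.23 -0.02 -0.01] turn -0.03 | afterturn [ 0.23 -0.02 -0.01] | ang -101.53 tilt [0.0016 0.    ] pos [ 0.6367 -0.0897  0.0367] w 0.0267 j6 1.54 F [ 1.1 -0.7  1.1] t 36.2
```

```bash
python3 -m crank '.15 0 0 0 0;.1 0 0 0 0;.06 0 0 0 0;0 0 0 0 0;0 0 0 0 0'
python3 -m crank '.05 0 0 0 0;0 0 0 0 0;0 0 0 0 0'
python3 -m crank '.04 0 0 0 0;0 0 0 0 0;0 0 0 0 0'
```

```text
t: 36.6
eef_pos: [0.6446, -0.0913, 0.0367]
ee_rot: [0.995, -0.1, 0.0, 0.0]
force: [0.8, -0.1, 0.8]
grip_width: 0.0264
gripper_force: 63.4
t: 36.85
eef_pos: [0.6457, -0.0914, 0.0366]
ee_rot: [0.995, -0.1, 0.0, 0.0]
force: [0.7, -0.4, 0.9]
grip_width: 0.0264
gripper_force: 63.3
t: 37.1
eef_pos: [0.6468, -0.0917, 0.0366]
ee_rot: [0.995, -0.1, -0.0, 0.0]
force: [-0.4, 0.5, 1.0]
grip_width: 0.0267
gripper_force: 63.3
```

```bash
python3 -m crank '.05 0 0 0 0;0 0 0 0 0;0 0 0 0 0'
python3 -m crank '.05 0 0 0 0;0 0 0 0 0;0 0 0 0 0'
python3 -m crank '.05 0 0 0 0;0 0 0 0 0;0 0 0 0 0'
```

```text
t: 37.35
eef_pos: [0.6482, -0.0919, 0.0365]
ee_rot: [0.995, -0.1, -0.0, -0.0]
force: [-1.5, 1.4, 0.9]
grip_width: 0.0267
gripper_force: 63.5
t: 37.6
eef_pos: [0.6483, -0.092, 0.0364]
ee_rot: [0.995, -0.1, -0.001, -0.0]
force: [-9.8, 1.4, 6.6]
grip_width: 0.0268
gripper_force: 64.3
t: 37.85
eef_pos: [0.6484, -0.092, 0.0362]
ee_rot: [0.995, -0.1, -0.003, -0.0]
force: [-17.8, 2.5, 12.6]
grip_width: 0.0265
gripper_force: 64.8
```

```bash
python3 -m crank '0 0 0 0 .5;0 0 0 0 .5;0 0 0 0 .5;0 0 0 0 .5;0 0 -1 0 .5;0 0 -1 0 .5;0 0 -1 0 .5;-1 .5 0 0 1;-1 .5 0 0 1;-1 .5 0 0 1;-1 .5 0 0 1;0 0 0 0 1'
python3 - <<'E'
from hole import *; from m import tools
t=shot('top');plt(t)
for q in tools(t): print(q)
go(.4302,-.3635,.010,105.8)
E
```

```text
t: 38.85
eef_pos: [0.5161, -0.1277, 0.1264]
ee_rot: [0.995, -0.101, -0.002, -0.0]
force: [1.9, 0.9, -0.3]
grip_width: 0.0854
gripper_force: 0.0
plate n 1080 x [-9.1  1.8 13.1] y -135.5 138.4 z 0.0675
((array([ 0.84132562, -0.11446213]), (117.7535171508789, 26.594179153442383), -46.70484161376953), np.int64(445))
((array([ 0.42578156, -0.36454263]), (70.37934875488281, 28.967090606689453), 15.868213653564453), np.int64(318))
units shift [-1.32  8.29  3.9 ] turn -6.85 | afterturn [-4.99  6.76  3.9 ] | ang -101.62 tilt [-0.0014 -0.0001] pos [ 0.5192 -0.1278  0.1268] w 0.0852 j6 1.42 F [ 0.8 -0.8 -0.4] t 38.9
```

```bash
python3 -m crank '-.15 .92 0 0 1;-.15 .92 0 0 1;-.15 .92 0 0 1;-.15 .92 0 0 1;-.15 .92 0 0 1;-.15 .92 0 0 1;-.15 .92 0 0 1;-.15 .92 0 0 1;-.15 .92 0 0 1;0 0 0 -1 1;0 0 0 -1 1;0 0 0 -1 1'
python3 -m crank '0 0 0 -1 1;0 0 0 -1 1;0 0 0 -1 1;0 0 0 -.85 1;0 0 0 0 1;0 0 0 0 1'
python3 -c "
from hole import *;go(.4302,-.3635,.010,105.8)"
```

```text
t: 39.9
eef_pos: [0.4331, -0.3638, 0.1266]
ee_rot: [1.0, 0.005, 0.0, 0.0]
force: [-0.2, -0.3, -0.9]
grip_width: 0.0853
gripper_force: 0.0
t: 40.4
eef_pos: [0.4331, -0.363, 0.1266]
ee_rot: [0.991, 0.137, 0.0, 0.0]
force: [0.5, -0.1, -0.2]
grip_width: 0.0855
gripper_force: 0.0
units shift [-0.1  -0.01  3.89] turn -0.0 | afterturn [-0.1  -0.01  3.89] | ang -74.22 tilt [0.0004 0.0007] pos [ 0.4331 -0.363   0.1266] w 0.0855 j6 0.49 F [ 0.5 -0.1 -0.2] t 40.4
```

```bash
python3 -m crank '-.08 0 1 0 1;0 0 1 0 1;0 0 1 0 1;0 0 .87 0 1;0 0 0 0 1;0 0 0 0 0;0 0 0 0 0;0 0 0 0 0;0 0 0 0 0;0 0 0 0 0;0 0 0 0 0;0 0 0 0 0'
python3 -m crank '0 0 -.3 0 0;0 0 -.7 0 0;0 0 -1 0 0;0 0 0 0 0'
python3 -c "
from hole import *;pre(-96,116,.038)"
```

```text
t: 41.4
eef_pos: [0.4306, -0.3639, 0.012]
ee_rot: [0.99, 0.138, 0.001, 0.001]
force: [-1.4, 0.7, 14.8]
grip_width: 0.0267
gripper_force: 59.3
t: 41.73
eef_pos: [0.4317, -0.365, 0.0755]
ee_rot: [0.99, 0.138, 0.002, 0.003]
force: [1.9, -1.9, -0.1]
grip_width: 0.0263
gripper_force: 60.2
units shift [ 6.39 -5.98  1.24] turn 6.82 | afterturn [ 2.94 -8.24  1.24] | ang -74.12 tilt [0.003  0.0056] pos [ 0.4317 -0.365   0.0755] w 0.0263 j6 0.49 F [ 1.9 -1.9 -0.1] t 41.7
```

```bash
python3 -m crank '.8 -.75 0 0 0;.8 -.75 0 0 0;.8 -.75 0 0 0;.8 -.75 0 0 0;.8 -.75 0 0 0;.8 -.75 0 0 0;.8 -.74 0 0 0;.79 -.74 0 0 0;0 0 0 1 0;0 0 0 1 0;0 0 0 1 0;0 0 0 1 0'
python3 -m crank '0 0 0 1 0;0 0 0 1 0;0 0 0 .85 0;0 0 .5 0 0;0 0 .5 0 0;0 0 .05 0 0;0 0 0 0 0;0 0 0 0 0'
python3 -c "
from hole import *;pre(-96,116,.038);rod(-96)"
```

```text
t: 42.73
eef_pos: [0.5655, -0.1381, 0.0711]
ee_rot: [1.0, -0.003, 0.0, 0.0]
force: [0.2, -0.2, -1.5]
grip_width: 0.0268
gripper_force: 60.0
t: 43.4
eef_pos: [0.5655, -0.1384, 0.0396]
ee_rot: [0.995, -0.1, 0.0, 0.0]
force: [1.4, -0.3, 0.3]
grip_width: 0.0261
gripper_force: 60.0
units shift [0.06 0.05 0.05] turn -0.03 | afterturn [0.06 0.05 0.05] | ang -101.52 tilt [0.0002 0.    ] pos [ 0.5655 -0.1384  0.0396] w 0.0261 j6 1.43 F [ 1.4 -0.3  0.3] t 43.4
rod lx -80 n 20 ly mid 3.3 med 4.2 ztop 47.4
rod lx -70 n 20 ly mid 4.0 med 3.1 ztop 48.0
rod lx -60 n 19 ly mid 2.7 med 3.8 ztop 48.2
rod lx -50 n 20 ly mid 3.1 med 3.6 ztop 47.1
rod lx -40 n 20 ly mid 2.6 med 2.7 ztop 46.8
tip lx -30.21504383927989
```

```bash
python3 -m crank '.2 .08 .03 0 0;.2 0 0 0 0;0 0 0 0 0;0 0 0 0 0'
python3 -c "
from hole import *;pre(-96,105,.038);rod(-96)"
```

```text
t: 43.78
eef_pos: [0.5773, -0.1433, 0.0382]
ee_rot: [0.995, -0.1, 0.0, 0.0]
force: [0.2, -0.1, -1.5]
grip_width: 0.0266
gripper_force: 60.0
units shift [ 0.01 -0.04  0.01] turn -0.03 | afterturn [ 0.01 -0.04  0.01] | ang -101.53 tilt [0.0007 0.0001] pos [ 0.5773 -0.1433  0.0382] w 0.0266 j6 1.43 F [ 0.2 -0.1 -1.5] t 43.8
rod lx -80 n 35 ly mid 1.6 med 12.2 ztop 51.7
rod lx -70 n 30 ly mid 1.8 med 2.3 ztop 50.2
rod lx -60 n 19 ly mid -1.0 med 1.4 ztop 47.0
rod lx -50 n 20 ly mid 1.2 med 1.2 ztop 47.0
rod lx -40 n 20 ly mid 1.1 med 0.5 ztop 46.0
rod lx -30 n 20 ly mid -0.5 med 0.1 ztop 46.5
tip lx -20.07084727842611
```

```bash
python3 -m crank '.15 0 .01 0 0;.15 0 0 0 0;.15 0 0 0 0;0 0 0 0 0;0 0 0 0 0'
python3 -m crank '.15 0 0 0 0;.15 0 0 0 0;.15 0 0 0 0;0 0 0 0 0;0 0 0 0 0'
python3 -c "
from hole import *;pre(-96,51,.038)"
```

```text
t: 44.25
eef_pos: [0.5904, -0.1459, 0.038]
ee_rot: [0.995, -0.1, 0.001, 0.0]
force: [3.0, 0.1, 2.5]
grip_width: 0.0264
gripper_force: 60.6
t: 44.67
eef_pos: [0.6029, -0.1484, 0.038]
ee_rot: [0.995, -0.1, -0.0, -0.0]
force: [-1.6, 0.2, 6.5]
grip_width: 0.0269
gripper_force: 61.1
units shift [ 0.94 -0.04  0.  ] turn -0.03 | afterturn [ 0.94 -0.03  0.  ] | ang -101.52 tilt [-0.0002 -0.    ] pos [ 0.6029 -0.1484  0.038 ] w 0.0269 j6 1.43 F [-1.6  0.2  6.5] t 44.7
```

```bash
python3 -m crank '.2 0 -.02 0 0;.2 0 0 0 0;.2 0 0 0 0;.2 0 0 0 0;0 0 0 0 0;0 0 0 0 0'
python3 -m crank '.1 0 0 0 0;.06 0 0 0 0;0 0 0 0 0;0 0 0 0 0'
python3 -m crank '.05 0 0 0 0;0 0 0 0 0;0 0 0 0 0'
python3 -m crank '.05 0 0 0 0;0 0 0 0 0;0 0 0 0 0'
```

```text
t: 45.17
eef_pos: [0.6268, -0.1533, 0.0381]
ee_rot: [0.995, -0.1, -0.0, -0.0]
force: [-0.8, 0.4, -1.9]
grip_width: 0.0267
gripper_force: 60.1
t: 45.5
eef_pos: [0.6314, -0.1543, 0.0384]
ee_rot: [0.995, -0.1, 0.0, 0.0]
force: [0.1, -0.2, -1.4]
grip_width: 0.0267
gripper_force: 60.1
t: 45.75
eef_pos: [0.6329, -0.1545, 0.0384]
ee_rot: [0.995, -0.1, 0.0, 0.0]
force: [0.3, 0.6, -1.4]
grip_width: 0.0259
gripper_force: 60.1
t: 46.0
eef_pos: [0.6341, -0.1548, 0.0383]
ee_rot: [0.995, -0.1, -0.0, -0.0]
force: [-1.5, -0.2, -1.4]
grip_width: 0.027
gripper_force: 60.1
```

```bash
python3 -m crank '.05 0 .01 0 0;0 0 0 0 0;0 0 0 0 0'
python3 -m crank '.05 0 0 0 0;0 0 0 0 0;0 0 0 0 0'
python3 -m crank '.05 0 0 0 0;0 0 0 0 0;0 0 0 0 0'
```

```text
t: 46.25
eef_pos: [0.6342, -0.1548, 0.038]
ee_rot: [0.995, -0.1, -0.002, -0.0]
force: [-10.5, 0.0, 7.4]
grip_width: 0.0264
gripper_force: 61.2
t: 46.5
eef_pos: [0.6342, -0.1548, 0.038]
ee_rot: [0.995, -0.1, -0.003, -0.0]
force: [-19.4, 1.4, 15.4]
grip_width: 0.0262
gripper_force: 62.0
t: 46.75
eef_pos: [0.6342, -0.1548, 0.038]
ee_rot: [0.995, -0.1, -0.004, -0.001]
force: [-28.5, 3.3, 21.9]
grip_width: 0.0266
gripper_force: 63.0
```

```bash
python3 -m crank '0 0 0 0 .5;0 0 0 0 .5;0 0 0 0 .5;0 0 0 0 .5;0 0 -1 0 .5;0 0 -1 0 .5;0 0 -1 0 .5;0 0 -1 0 .5;-1 -.5 0 0 1;-1 -.5 0 0 1;-1 -.5 0 0 1;-1 -.5 0 0 1'
python3 -c "
from hole import *;go(.353,.2912,.18,101.2)"
```

```text
t: 47.75
eef_pos: [0.5321, -0.0723, 0.1583]
ee_rot: [0.995, -0.101, 0.0, 0.0]
force: [-0.5, -0.6, -0.4]
grip_width: 0.0851
gripper_force: 0.0
units shift [ -8.27 -10.68  -0.73] turn -5.68 | afterturn [ -3.5  -13.04  -0.73] | ang -101.54 tilt [ 0.0009 -0.    ] pos [ 0.5321 -0.0723  0.1583] w 0.0851 j6 1.53 F [-0.5 -0.6 -0.4] t 47.8
```

```bash
python3 -m crank '-.75 -.97 0 0 1;-.75 -.97 0 0 1;-.75 -.97 0 0 1;-.75 -.97 0 0 1;-.75 -.97 0 0 1;-.75 -.97 0 0 1;-.75 -.97 0 0 1;-.75 -.97 0 0 1;-.75 -.97 0 0 1;-.75 -.97 0 0 1;-.75 -.97 0 0 1;0 0 0 0 1'
python3 -m crank '0 0 0 -1 1;0 0 0 -1 1;0 0 0 -1 1;0 0 0 -1 1;0 0 0 -1 1;0 0 0 -.68 1;0 0 0 0 1;0 0 0 0 1'
python3 - <<'E'
from hole import *
t=shot('top');c=shot('scene');plt(t)
f=t['frame'].astype(int);v,u=np.indices(f.shape[:2])
from m import pl,fit,comps
C=cloud(t);Z=C[...,2];hsv=cv2.cvtColor(t['frame'],cv2.COLOR_RGB2HSV)
L=C[...,:2]-P;lx=L@ex*1000;ly=L@ey*1000
m=(Z>.045)&(Z<.062)&(lx<-10)&(lx>-110)&(abs(ly)<130)
for k in comps(m,60): print('handle lx',np.percentile(lx[k],[1,99]).round(1),'ly',np.median(ly[k]).round(1),'z',np.median(Z[k]).round(4))
m=(f[...,0]>1.8*f[...,1])&(f[...,0]>200)&(u>105)&(u<150)&(v>262)&(v<300)
if m.any(): print('lug',m.sum(),pl(t,m,.07).mean(0))
cv2.imwrite('pics/p8.png',np.hstack([cv2.resize(t['frame'][110:210,200:350],(450,300),interpolation=2),cv2.resize(c['frame'][195:335,180:300],(343,400),interpolation=2)[:300]])[:,:,::-1])
go(.353,.2912,.037,101.2)
E
```

```text
t: 48.75
eef_pos: [0.3523, 0.2948, 0.1584]
ee_rot: [0.995, -0.098, 0.0, -0.001]
force: [0.0, -1.3, 0.3]
grip_width: 0.0853
gripper_force: 0.0
t: 49.42
eef_pos: [0.3547, 0.2902, 0.1582]
ee_rot: [0.995, 0.097, 0.0, -0.0]
force: [-1.2, -0.5, 0.1]
grip_width: 0.0852
gripper_force: 0.0
plate n 1088 x [-9.1  1.6 13.5] y -139.4 140.9 z 0.0673
handle lx [-90.8 -12.8] ly 83.8 z 0.0533
handle lx [-88.2 -10.8] ly 30.3 z 0.0532
handle lx [-88.4 -11.3] ly -33.1 z 0.0533
handle lx [-88.5 -10.9] ly -97.3 z 0.0531
lug 9 [0.35938549 0.29288937]
units shift [-0.05 -0.04  4.04] turn -0.03 | afterturn [-0.05 -0.04  4.04] | ang -78.9 tilt [ 0.0002 -0.0001] pos [0.3546 0.2902 0.1581] w 0.0853 j6 1.93 F [-0.  -0.2 -0.3] t 49.5
```

View pics/p8.png

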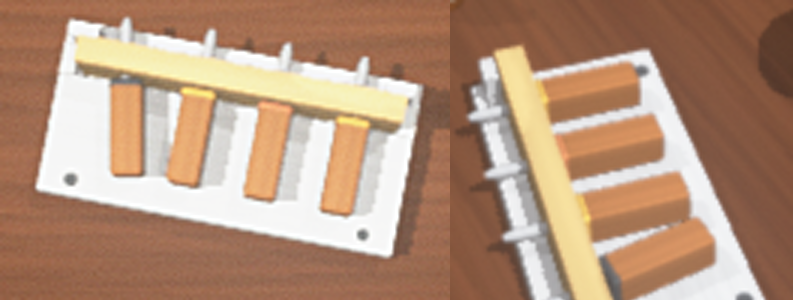

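```bash
python3 - <<'E'
from hole import *
from m import pl,fit,comps
t=shot('top');C=cloud(t);Z=C[...,2];hsv=cv2.cvtColor(t['frame'],cv2.COLOR_RGB2HSV)
L=C[...,:2]-P;lx=L@ex*1000;ly=L@ey*1000
m=(Z>.045)&(Z<.062)&(lx<-5)&(lx>-110)&(abs(ly)<130)
for k in comps(m,60):
    c,s,a=fit(pl(t,k,.054));d=c-P;print('c',c.round(4),'local',(d@ex*1000).round(1),(d@ey*1000).round(1),'s',np.round(s,1),'ang',round(a,1),'rel',round(a+11.4,1))
a=t
E
python3 -m crank '0 0 -1 0 .45;0 0 0 0 .45;0 0 0 0 .45;0 0 0 0 .45;0 0 0 0 .45'
```

```text
c [ 0.6516 -0.0555] local -49.9 3.7 s [251.8  86.2] ang 78.7 rel 90.1
t: 49.98
eef_pos: [0.3542, 0.2899, 0.1875]
ee_rot: [0.995, 0.097, -0.0, 0.0]
force: [-0.0, 0.5, -0.4]
grip_width: 0.0383
gripper_force: 0.0
```

```bash
python3 - <<'E'
from hole import *
from m import pl,fit,comps
t=shot('top');C=cloud(t);Z=C[...,2]
L=C[...,:2]-P;lx=L@ex*1000;ly=L@ey*1000
m=(Z>.045)&(Z<.062)&(lx<-13)&(lx>-110)&(abs(ly)<130)
for k in comps(m,60):
    c,s,a=fit(pl(t,k,.054));d=c-P;print('c',c.round(4),'local',(d@ex*1000).round(1),(d@ey*1000).round(1),'s',np.round(s,1),'ang',round(a,1),'rel',round(a+11.4,1))
    if (d@ey)>.06: g=c+.008*np.array([np.cos(np.radians(a)),np.sin(np.radians(a))]);print(g);go(g[0],g[1],.19,90+a)
E
```

```text
c [0.6646 0.0233] local -52.7 83.5 s [78.8 24.6] ang -0.3 rel 11.1
[0.67264727 0.02325886]
units shift [ 8.69 10.78 -0.09] turn 2.88 | afterturn [10.66  8.83 -0.09] | ang -78.82 tilt [-0.001   0.0004] pos [0.3542 0.2899 0.1875] w 0.0385 j6 1.93 F [-0.3  0.1  0.1] t 50.0
c [ 0.6551 -0.029 ] local -51.7 30.4 s [76.1 28.4] ang -11.7 rel -0.3
c [ 0.6429 -0.0914] local -51.4 -33.2 s [76.9 27.8] ang -11.7 rel -0.3
c [ 0.6304 -0.1541] local -51.2 -97.2 s [76.5 27.8] ang -11.3 rel 0.1
```

```bash
python3 -m crank '.79 .98 0 0 .45;.79 .98 0 0 .45;.79 .98 0 0 .45;.79 .98 0 0 .45;.79 .98 0 0 .45;.79 .98 0 0 .45;.79 .98 0 0 .45;.79 .98 0 0 .45;.79 .98 0 0 .45;.79 .98 0 0 .45;.79 .98 0 0 .45;0 0 0 1 .45'
python3 -m crank '0 0 0 1 .45;0 0 0 .88 .45;0 0 0 0 .45;0 0 0 0 .45'
python3 -c "
from hole import *;go(.6730,.0252,.038,89.7)"
```

```text
t: 51.03
eef_pos: [0.6772, 0.0188, 0.1868]
ee_rot: [0.998, 0.062, 0.001, 0.001]
force: [-1.0, -0.0, -0.3]
grip_width: 0.0384
gripper_force: 0.0
t: 51.37
eef_pos: [0.6728, 0.0235, 0.1873]
ee_rot: [1.0, -0.002, -0.001, -0.0]
force: [-0.7, -0.4, -0.9]
grip_width: 0.0384
gripper_force: 0.0
units shift [ 0.01 -0.06  4.98] turn 0.02 | afterturn [ 0.01 -0.06  4.98] | ang -90.22 tilt [-0.0012 -0.    ] pos [0.6728 0.0235 0.1873] w 0.0384 j6 1.52 F [-0.7 -0.4 -0.9] t 51.4
```

```bash
python3 -m crank '0 -.06 1 0 .45;0 0 1 0 .45;0 0 1 0 .45;0 0 .5 0 .45;0 0 0 0 .45;0 0 0 0 .45;0 0 .4 0 .45;0 0 .4 0 .45;0 0 .4 0 .45;0 0 0 0 .45;0 0 0 0 .45'
python3 -c "
from hole import *;go(.6730,.0252,.04,89.7)
t=shot('scene');cv2.imwrite('pics/p9.png',cv2.resize(t['frame'][210:330,190:330],(700,600))[:,:,::-1])"
```

```text
t: 52.28
eef_pos: [0.6726, 0.0253, 0.0463]
ee_rot: [1.0, -0.003, -0.001, -0.0]
force: [0.7, 0.4, 0.6]
grip_width: 0.0386
gripper_force: 0.0
units shift [0.01 0.   0.21] turn -0.0 | afterturn [0.01 0.   0.21] | ang -90.32 tilt [-0.0015 -0.0001] pos [0.6726 0.0253 0.0463] w 0.0386 j6 1.53 F [0.7 0.4 0.6] t 52.3
```

View pics/p9.png

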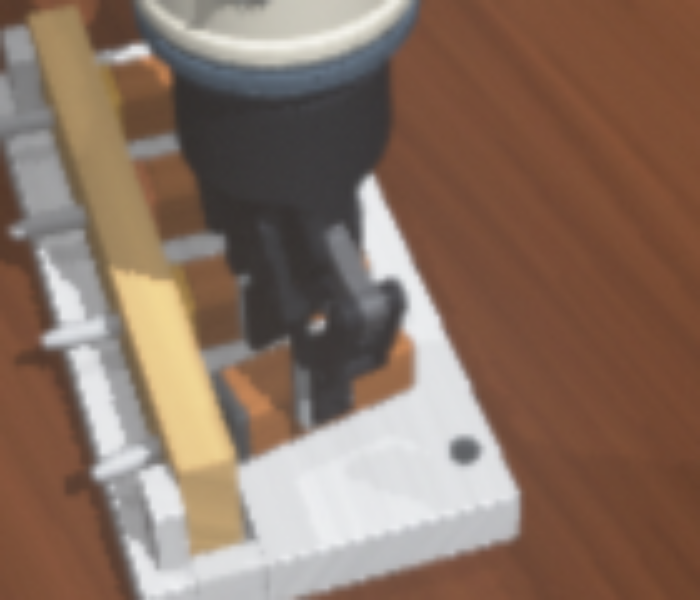

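```bash
python3 -m crank '0 0 .2 0 .45;0 0 0 0 .45;0 0 0 0 0;0 0 0 0 0;0 0 0 0 0;0 0 0 0 0;0 0 0 0 0;0 0 0 0 0'
python3 -m crank '0 -.05 -.01 .46 0;0 -.05 0 .46 0;0 -.05 0 .46 0;0 -.05 0 .46 0;0 -.05 0 .46 0;0 -.05 0 .46 0;0 0 0 0 0;0 0 0 0 0'
python3 -c "
from hole import *;pre(96,45,.038)"
```

```text
t: 53.0
eef_pos: [0.6732, 0.0252, 0.0413]
ee_rot: [1.0, -0.003, 0.0, 0.0]
force: [-1.6, -1.7, 4.3]
grip_width: 0.0265
gripper_force: 60.0
t: 53.67
eef_pos: [0.6739, 0.0344, 0.0413]
ee_rot: [0.995, -0.098, 0.0, -0.0]
force: [-0.8, 1.0, 0.2]
grip_width: 0.0268
gripper_force: 59.6
units shift [0.03 0.01 0.11] turn 0.03 | afterturn [0.03 0.01 0.11] | ang -101.3 tilt [ 0.0001 -0.0002] pos [0.6739 0.0344 0.0413] w 0.0268 j6 1.73 F [-0.8  1.   0.2] t 53.7
```

Aligned. Next I push it in until it makes contact.

```bash
python3 -m crank '.05 0 0 0 0;0 0 0 0 0;.05 0 0 0 0;0 0 0 0 0;0 0 0 0 0'
python3 -m crank '.05 0 0 0 0;0 0 0 0 0;0 0 0 0 0'
python3 -m crank '.05 0 0 0 0;0 0 0 0 0;0 0 0 0 0'
```

```text
t: 54.08
eef_pos: [0.6771, 0.0335, 0.0414]
ee_rot: [0.995, -0.099, 0.0, 0.0]
force: [1.2, 0.3, -0.4]
grip_width: 0.0264
gripper_force: 59.5
t: 54.33
eef_pos: [0.6772, 0.0335, 0.0413]
ee_rot: [0.995, -0.099, -0.001, 0.0]
force: [-8.0, 1.3, 6.2]
grip_width: 0.0262
gripper_force: 60.3
t: 54.58
eef_pos: [0.6772, 0.0334, 0.0413]
ee_rot: [0.995, -0.099, -0.003, 0.0]
force: [-16.9, 3.2, 12.9]
grip_width: 0.0263
gripper_force: 61.1
```

```bash
python3 -m crank '-.04 0 0 0 .42;0 0 0 0 .42;0 0 0 0 .42;0 0 0 0 .42;0 0 -1 0 .42;0 0 -1 0 .42;0 0 -1 0 .42;0 0 -1 0 .42;-1 -1 0 0 1;-1 -1 0 0 1;-1 -1 0 0 1;-1 -1 0 0 1'
python3 -m crank '-1 -1 0 0 1;-1 -1 0 0 1;-1 -1 0 0 1;-1 -1 0 0 1;0 0 0 -1 1;0 0 0 -1 1;0 0 0 -1 1;0 0 0 -1 1;0 0 0 -1 1;0 0 0 -.67 1;0 0 0 0 1;0 0 0 0 1'
python3 - <<'E'
from hole import *
from m import pl,fit,comps
t=shot('top');C=cloud(t);Z=C[...,2];plt(t)
L=C[...,:2]-P;lx=L@ex*1000;ly=L@ey*1000
m=(Z>.045)&(Z<.062)&(lx<-13)&(lx>-110)&(abs(ly)<130)
for k in comps(m,60):
    c,s,a=fit(pl(t,k,.054));d=c-P;print('local',(d@ex*1000).round(1),(d@ey*1000).round(1),'s',np.round(s,1),'rel',round(a+11.4,1),'lx max',lx[k].max())
go(.353,.2912,.037,101.2)
E
```

```text
t: 55.58
eef_pos: [0.5853, 0.1731, 0.1616]
ee_rot: [0.995, -0.099, 0.0, -0.0]
force: [0.7, 0.7, -0.6]
grip_width: 0.0819
gripper_force: 0.0
t: 56.58
eef_pos: [0.4941, 0.3109, 0.1614]
ee_rot: [0.995, 0.098, 0.0, -0.0]
force: [-0.1, -0.7, 0.4]
grip_width: 0.0857
gripper_force: 0.0
plate n 1087 x [-9.1  1.9 13.2] y -135.3 136.1 z 0.0675
local -51.6 94.5 s [76.2 28.4] rel 0.2 lx max -13.197403456046363
local -51.3 30.3 s [77.  28.1] rel 0.4 lx max -13.21641113596609
local -51.1 -33.2 s [76.4 27.8] rel -0.3 lx max -13.066077012030467
local -51.2 -97.4 s [76.3 27.7] rel -0.4 lx max -13.009886661063481
units shift [-4.74 -0.27  4.15] turn 0.0 | afterturn [-4.74 -0.27  4.15] | ang -78.8 tilt [ 0.0003 -0.    ] pos [0.4941 0.3108 0.1614] w 0.0852 j6 1.83 F [-0.7 -0.1 -0.2] t 56.6
```

```bash
python3 -m crank '-.95 -.05 0 0 1;-.95 -.05 0 0 1;-.95 -.05 0 0 1;-.95 -.06 0 0 1;-.94 -.06 0 0 1;0 0 0 0 1;0 0 1 0 1;0 0 1 0 1;0 0 1 0 1;0 0 1 0 1;0 0 .1 0 1;0 0 0 0 1'
python3 -c "
from hole import *;go(.353,.2912,.037,101.2)"
```

```text
t: 57.63
eef_pos: [0.3523, 0.2904, 0.0376]
ee_rot: [0.995, 0.098, -0.001, 0.001]
force: [-0.1, 0.1, 0.7]
grip_width: 0.0853
gripper_force: 0.0
units shift [ 0.03 -0.02  0.02] turn 0.01 | afterturn [ 0.03 -0.02  0.02] | ang -78.74 tilt [-0.0029  0.0011] pos [0.3523 0.2904 0.0376] w 0.0853 j6 1.93 F [-0.1  0.1  0.7] t 57.6
```

```bash
python3 -m crank '.03 0 0 0 0;0 0 0 0 0;0 0 0 0 0;0 0 0 0 0;0 0 0 0 0;0 0 0 0 0;0 0 0 0 0;0 0 0 0 0'
python3 -m crank '.2 0 0 0 0;.2 0 0 0 0;.2 0 0 0 0;.2 0 0 0 0;.2 0 0 0 0;.2 0 0 0 0;.2 0 0 0 0;.2 0 0 0 0;.2 0 0 0 0;.1 0 0 0 0;0 0 0 0 0;0 0 0 0 0'
```

```text
t: 58.3
eef_pos: [0.3544, 0.292, 0.0392]
ee_rot: [0.995, 0.098, 0.001, -0.001]
force: [-3.5, 8.1, 14.4]
grip_width: 0.017
gripper_force: 58.7
t: 59.3
eef_pos: [0.4106, 0.303, 0.0392]
ee_rot: [0.995, 0.098, 0.001, -0.001]
force: [-1.4, 3.6, 10.9]
grip_width: 0.0172
gripper_force: 58.4
```

```bash
python3 -m crank '.05 0 0 0 0;0 0 0 0 0;.05 0 0 0 0;0 0 0 0 0;0 0 0 0 0'
python3 -m crank '.06 0 0 0 0;0 0 0 0 0;0 0 0 0 0'
python3 -m crank '.06 0 0 0 0;0 0 0 0 0;0 0 0 0 0'
```

```text
t: 59.72
eef_pos: [0.4128, 0.3034, 0.0392]
ee_rot: [0.995, 0.098, 0.0, -0.0]
force: [-3.9, 4.3, 14.1]
grip_width: 0.0169
gripper_force: 58.7
t: 59.97
eef_pos: [0.4128, 0.3033, 0.0392]
ee_rot: [0.995, 0.098, -0.001, -0.0]
force: [-14.5, 6.6, 21.9]
grip_width: 0.0173
gripper_force: 60.1
t: 60.22
eef_pos: [0.4128, 0.3033, 0.0391]
ee_rot: [0.995, 0.098, -0.002, 0.0]
force: [-26.3, 7.4, 31.2]
grip_width: 0.0171
gripper_force: 61.3
```

At the closed stop. I release, retreat and take a final look.

```bash
python3 -m crank '0 0 0 0 1;0 0 0 0 1;0 0 0 0 1;0 0 0 0 1;0 0 0 0 1;0 0 -1 0 1;0 0 -1 0 1;0 0 -1 0 1;0 0 -1 0 1;-1 0 -.5 0 1;-1 0 0 0 1;-1 0 0 0 1'
python3 - <<'E'
from hole import *
from m import pl,fit,comps
t=shot('top');c=shot('scene');C=cloud(t);Z=C[...,2];plt(t)
L=C[...,:2]-P;lx=L@ex*1000;ly=L@ey*1000
m=(Z>.045)&(Z<.062)&(lx<-13)&(lx>-110)&(abs(ly)<130)
for k in comps(m,60):
    q,s,a=fit(pl(t,k,.054));d=q-P;print('local',(d@ex*1000).round(1),(d@ey*1000).round(1),'rel',round(a+11.4,1),'z',np.median(Z[k]).round(4))
cv2.imwrite('pics/p10.png',np.hstack([t['frame'][:,60:480],cv2.resize(c['frame'][130:420,150:560],(380,420))])[:,:,::-1])
E
```

```text
t: 61.22
eef_pos: [0.3275, 0.2857, 0.1743]
ee_rot: [0.995, 0.098, 0.001, -0.001]
force: [-0.4, 0.8, -0.4]
grip_width: 0.0858
gripper_force: 0.0
plate n 1080 x [-9.1  1.7 13.2] y -135.4 134.4 z 0.0674
local -51.4 94.4 rel -0.2 z 0.0533
local -51.3 30.4 rel -0.3 z 0.0532
local -51.6 -33.2 rel -0.3 z 0.0533
local -51.5 -97.4 rel -0.4 z 0.0531
```

View pics/p10.png

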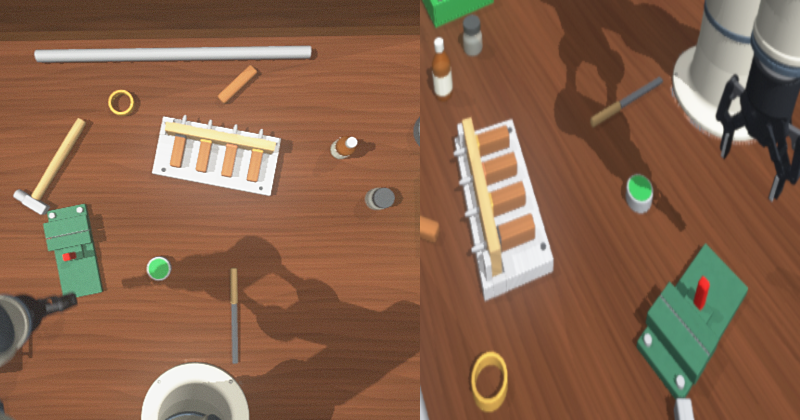

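The final view shows the plate upright in the holder at about (220,137) with all four rods through it and the handles square on the ledge. The vise is closed at (70,240), and the tin, bottle and jar have not moved.

```bash
python3 -c "
from rig import r;print(r.close_job())"
```

```text
the job is handed in; nothing more can be done
None
```

The job is handed in at about 61 s: the plate stands upright in the holder groove, all four burnishers are through its holes with handles against the plate, the empty vise is closed, and the tin, flux bottle and jar are where they were; burnisher C had twisted about 11° after its first placing, so I re-gripped it, straightened it and pushed it home before closing the vise.

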